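Clay cup from behind the jar, mill and shaker

TASK

The small clay cup at the back of the dark serving board is hemmed in by the glass jar, the wooden mill and the steel shaker: first move all three aside onto the cork mat, then fetch the cup and set it down gently in the middle of the saucer, and only then put the jar, the mill and the shaker back on the board, each on the very spot it came from. Carry everything upright, and leave the steel mug and the scraper where they are.

Things in the scene. Friction and masses are not known exactly. Their poses are not given: they have to be found in the camera images.
- board: Fixed dark wood board, 170 (x) x 230 (y) x 12 mm; origin at the centre of its underside, z up, -x is the front. Flush light discs, 66 mm across, at board (x, y) mm: back (38, 0) under the cup; front (-30, 0), left (26, 68), right (26, -68) under jar, mill and shaker in any order, 30 mm or more apart; grasp these three along the board's x. Board and mat may swap sides
- mat: Fixed cork mat, the side area for the things cleared away: 200 (x) x 220 (y) x 4 mm thick, empty at the start; origin at the centre of its underside, z up
- saucer: Fixed white round saucer, 100 mm across, 8 mm high with a flat top; origin at the centre of its underside, z up
- cup: Small handleless open clay cup, 50 mm high, 58 mm across at the rim, 48 mm at the foot, walls 4 mm, about 0.13 kg; origin at the centre of its underside, z up; it starts on the board's back disc, the jar, mill and shaker about 10 mm from it (a fingertip behind the one on the front disc must stay above the cup's rim)
- jar: Closed glass jar with a dark steel twist cap that stays on: body 56 mm across, cap 58 mm across from 86 to 110 mm height, 110 mm high in all, about 0.32 kg; origin at the centre of its underside, z up
- mill: Wooden pepper mill with a waist: foot 54 mm across, round straight-sided head 48 mm across from 89 to 125 mm height, with a small steel ball on top to 136 mm, about 0.26 kg; origin at the centre of its underside, z up
- shaker: Plain steel sugar shaker, straight cylinder 54 mm across up to 105 mm, with a low perforated dome to 116 mm, about 0.24 kg; origin at the centre of its underside, z up
- mug: Loose steel mug, a bystander: 74 mm across, 85 mm high, with a handle on its +y side reaching about 75 mm from the axis; origin at the centre of its underside, z up
- scraper: Loose scraper with a wooden handle and a dark silicone blade lying flat, a bystander: 242 mm long along its x, 55 mm wide, 18 mm high; origin on the bench near the neck of the blade, 130 mm from the handle's far end

How it is judged:
On the way, in this order (a step that is already met when the one before it is completed fails the run):
1. the jar, the mill and the shaker all stand on the cork mat, the cup still in its place on the board (x of jar in the frame of mat between -0.1 and 0.1 m and y of jar in the frame of mat between -0.11 and 0.11 m and z of jar in the frame of mat between 0 and 0.009 m and angle between each of jar, mill, shaker's own z axis and vertical below 0.1 rad and linear speed of each of jar, mill, shaker below 0.02 m/s and x of mill in the frame of mat between -0.1 and 0.1 m and y of mill in the frame of mat between -0.11 and 0.11 m and z of mill in the frame of mat between 0 and 0.009 m and x of shaker in the frame of mat between -0.1 and 0.1 m and y of shaker in the frame of mat between -0.11 and 0.11 m and z of shaker in the frame of mat between 0 and 0.009 m and distance of cup from where it was at the start of the episode below 0.02 m), for 0.2 s.
2. the cup stands on the middle of the saucer while the other three are still on the mat (horizontal distance between cup and saucer below 0.015 m and z of cup in the frame of saucer between 0.004 and 0.012 m and angle between each of cup, jar, mill, shaker's own z axis and vertical below 0.1 rad and linear speed of each of cup, jar, mill, shaker below 0.02 m/s and x of jar in the frame of mat between -0.1 and 0.1 m and y of jar in the frame of mat between -0.11 and 0.11 m and z of jar in the frame of mat between 0 and 0.009 m and x of mill in the frame of mat between -0.1 and 0.1 m and y of mill in the frame of mat between -0.11 and 0.11 m and z of mill in the frame of mat between 0 and 0.009 m and x of shaker in the frame of mat between -0.1 and 0.1 m and y of shaker in the frame of mat between -0.11 and 0.11 m and z of shaker in the frame of mat between 0 and 0.009 m), for 0.2 s.
At the end, for the whole second after the job is handed in: The cup stands upright on the saucer within 15 mm of its centre; the jar, the mill and the shaker each stand upright on the board within 15 mm of where they started; the mug and scraper are within 30 mm of where they started; all is released and at rest (horizontal distance between cup and saucer below 0.015 m and z of cup in the frame of saucer between 0.004 and 0.012 m and angle between each of cup, jar, mill, shaker's own z axis and vertical below 0.1 rad and linear speed of each of cup, jar, mill, shaker below 0.02 m/s and distance of each of jar, mill, shaker from where it was at the start of the episode below 0.015 m and distance of each of mug, scraper from where it was at the start of the episode below 0.03 m); the robot touches nothing.
It fails at once if the jar, mill, shaker, cup or mug is tipped more than about 34 degrees (angle between any of jar, mill, shaker, cup, mug's own z axis and vertical above 0.6 rad).
It fails at once if the mug or scraper is pushed or carried more than 30 mm from where it was (distance of any of mug, scraper from where it was at the start of the episode above 0.03 m).
It fails at once if the cup is dropped onto the saucer (reaches it faster than 0.5 m/s, a fall of more than about 13 mm) (horizontal distance between cup and saucer below 0.05 m and z of cup in the frame of saucer below 0.03 m and linear speed of cup above 0.5 m/s).
It also fails if it takes over 141 s, if anything falls off the work surface, if the arm or the gripper's body presses on something with over 40 N, if the wrist force passes 120 N, or if a joint passes its speed limit or range.

ROBOT

A 6-joint arm with a two-finger parallel gripper is mounted at the origin on the work surface. World frame = base frame: x ahead of the robot, y to its left, z up, the work surface at z = 0. Lengths are in m, angles in rad, forces in N, time in s.
With the tool pointing down it reaches from about 0.375 to 0.975 m from the base axis. Payload 3.8 kg.
Tool frame: the origin (TCP) lies on the mounting face of the last link; the fingertips stand 173 mm ahead of it and the grasp point (between the pads) lies 155 mm ahead of it; z points along the fingers, y is the line along which they close (so a half turn about z gives the same grasp; the last joint's range is limited). The gripper opens to 85 mm and grips with 20 to 120 N. Pads are 22 mm wide; open, the fingers measure 114 mm over their backs; the gripper's body (76 mm by 85 mm) begins 54 mm behind the grasp point. The pads swing forward as they close: fully open they stand 13 mm farther back than shut.
Start: joints at [-1.237, 0.264, 1.604, -0, 1.274, -0.037], TCP at [0.245, -0.629, 0.405] pointing down, gripper open.
Joint ranges: [-2.63, 2.63], [-0.94, 2.18], [0.31, 2.57], [-1.31, 4.45], [0, 2.66], [-2.55, 2.55]. Speed limits (rad/s): [2.57, 2.57, 3.14, 3.14, 3.14, 3.14].

INTERFACE

Orientations are given as a rotation vector (axis times angle).
In Python, from workcell import bot gives the robot as it stands.
- The arm moves only by the tool drive_tool, never from a script. Its argument "increments" is a list of rows, each an object with "delta_pos": the shift along the tool's x, y, z in mm, a list of three; "turn": the turn about the tool's z in rad; "jaw": the opening, from -1 (shut) to 1 (fully open). A call has 1 to 8 rows; each row shifts and turns the commanded pose from where the row before left it, along the tool's axes as they then stand; what a row does not reach is not made up. A row lasts 1/12 s, in which the tool goes at most 41.7 mm and 7.16 degrees, less where a joint would pass 70% of its speed; a pose out of reach is approached as far as the arm can. A call is refused whole if a number of a shift passes 41.7 or a number of a turn 0.125, either way. A call with a gripper value outside its range is refused whole. The fingers move at their own pace and stop on an object; "grip_force" is the grip in N (left out, the last holds). Time passes only in rows, so rows that do not move let the fingers close. It gives the time, the measured TCP pose, the force, the opening and the grip force at its end, in the units of the state.
- bot.read_state(): the state, without advancing time (a new reading comes with each control period).
- bot.read_camera(name): name is "scene" or "top" or "wrist"; returns a dict with "pixels" (400x640x3 uint8, red, green, blue), "fovy" (degrees; the focal length in pixels is half the picture's height over the tangent of half this angle, whatever the lens; pixels are square), "cx", "cy" (the principal point, pixels), "camera_from_world" (4x4, takes a point from world to camera coordinates); the wrist camera has in their place "hand_eye" (4x4, takes a point from camera to tool coordinates, whose origin is the TCP and whose axes are the flange's). Camera axes: x right, y down, z forward; pixel columns grow to the right and rows downward; lengths in m; the calibration is good to about 2 mm. A picture is of the moment at which its call begins: read the wrist's pose just before it. There is no depth.
- bot.finish_job(): hands the job in; it is judged then, once.
The state is a dict: "time": time; "q": joint angles; "joint_vel": joint speeds; "joint_torque": joint torques, N m; "tool_pos": TCP position; "tcp_rot": TCP orientation; "wrist_force": force on the tool from outside, world axes, zero at the start; "torque": the same for the moment, N m; "width": opening from 0.0 (shut) to 1.0 (fully open); "grip_force": force on a finger pad.
Only numpy, scipy, OpenCV 4.12 (cv2) and the standard library are available. Lean on these libraries where they do the work, as an engineer would, in place of code of your own. Each camera call takes 0.05 s, during which the arm holds its last target. There are 200 camera calls.

## Working session

There is one attempt and no reset: what is moved stays moved. The work goes in short steps, Python scripts to look and compute and a tool call to move; the robot and the scene stay as the last step left them, time stands still between calls to the robot, and variables do not carry over. Pictures are saved under pics/ and viewed, at most 14 in all, crops included, and the job is handed in when it is done.

Besides the shell and the picture viewer there is one more tool, called after ">>>" in YAML: its name, and indented under it one key for each argument. drive_tool: Moves the arm, as the interface text tells. Its arguments: {"type":"object","properties":{"increments":{"type":"array"},"grip_force":{"type":"number"}},"required":["increments"]}

```bash
ls; mkdir -p pics; python3 - <<'E'
from workcell import bot
import cv2,pickle
s=bot.read_state();print(s)
for n in("top","scene"):
    c=bot.read_camera(n);cv2.imwrite(f"pics/{n}0.png",c["pixels"][:,:,::-1]);pickle.dump(c,open(f"{n}0.pkl","wb"))
    print(n,c["fovy"],c["cx"],c["cy"],c["camera_from_world"])
E
```

```text
pics
{'time': 0.0, 'q': array([-1.23689439e+00,  2.64797523e-01,  1.60541505e+00,  5.11412840e-05,
        1.27367367e+00, -3.68987125e-02]), 'joint_vel': array([ 9.19125856e-06,  4.40797795e-04,  1.63745882e-03,  4.42618593e-04,
       -4.23351317e-05, -6.73400954e-05]), 'joint_torque': array([-9.36964170e-04, -5.15117490e+01, -3.67315221e+01, -1.81564396e-04,
        1.31928729e-02, -2.34577465e-05]), 'tool_pos': array([ 0.24448772, -0.62879534,  0.4033095 ]), 'tcp_rot': array([-3.08552146e+00, -5.78678558e-01,  4.56778798e-04]), 'wrist_force': array([-0.30299959,  0.33710684,  0.39368084]), 'torque': array([ 0.0125599 , -0.03020591,  0.00253502]), 'grip_force': 0.0, 'width': 1.00173557024143}
top 45.65615969926676 324.3381997970347 195.50938626617955 [[-0.01383916 -0.99976659 -0.01659045  0.01786373]
 [-0.98174682  0.0167336  -0.18945492  0.51779106]
 [ 0.18968832  0.01366572 -0.98174925  0.89830526]
 [ 0.          0.          0.          1.        ]]
scene 55.323050622318675 318.92985594487425 204.71301119450112 [[ 0.81127781  0.58453962 -0.01190581 -0.42085064]
 [ 0.4940057  -0.69623379 -0.52078487 -0.22610099]
 [-0.31270861  0.41661967 -0.85360493  1.01806035]
 [ 0.          0.          0.          1.        ]]
```

View pics/top0.png

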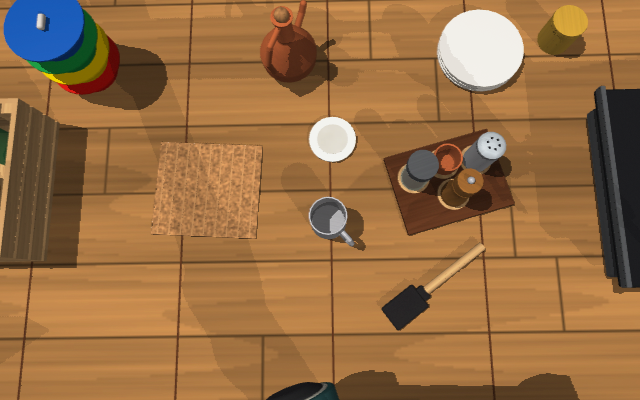

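View pics/scene0.png

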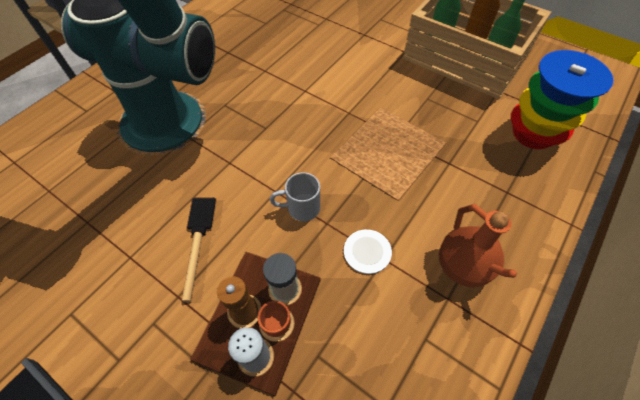

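```bash
python3 - <<'E'
import cv2
a=cv2.imread("pics/top0.png")
cv2.imwrite("pics/topb.png",cv2.resize(a[120:240,375:525],None,fx=5,fy=5,interpolation=cv2.INTER_CUBIC))
b=cv2.imread("pics/scene0.png")
cv2.imwrite("pics/sceneb.png",cv2.resize(b[245:395,185:335],None,fx=4,fy=4,interpolation=cv2.INTER_CUBIC))
E
```

```text
(no output)
```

View pics/topb.png

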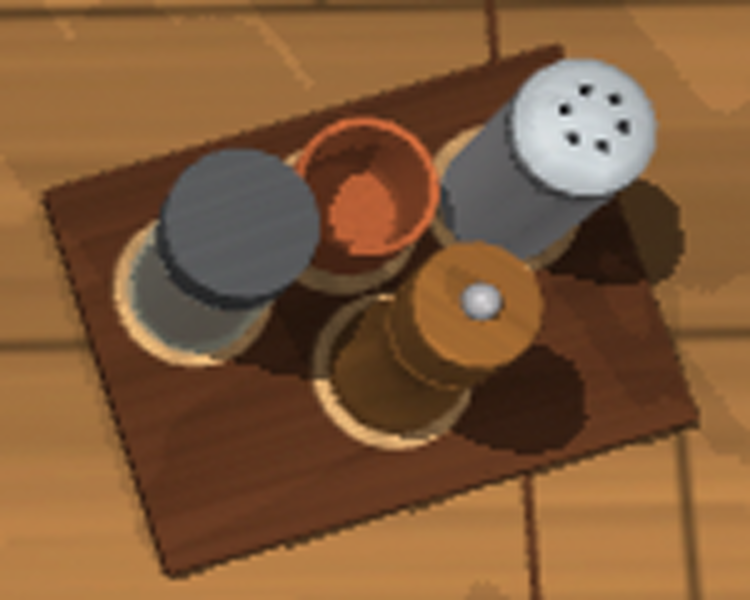

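View pics/sceneb.png

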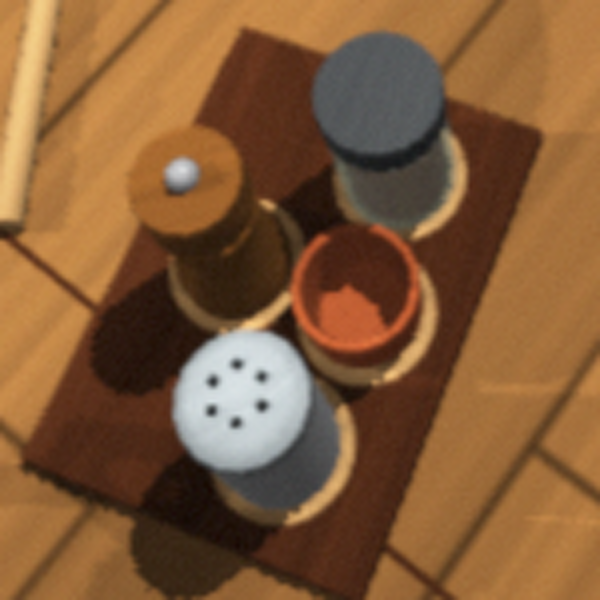

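```bash
cat > h.py <<'E'
import numpy as np,pickle
def cam(n): return pickle.load(open(n+"0.pkl","rb"))
def ray(c,p,z):
    f=200/np.tan(np.radians(c["fovy"]/2));M=np.array(c["camera_from_world"])
    d=np.array([(p[0]-c["cx"])/f,(p[1]-c["cy"])/f,1]);R=M[:3,:3];o=-R.T@M[:3,3];d=R.T@d
    return (o+d*(z-o[2])/d[2])[:2]
E
python3 - <<'E'
from h import *
np.set_printoptions(precision=4,suppress=True)
T,S=cam("top"),cam("scene")
t=lambda p:(p[0]/5+375-.4,p[1]/5+120-.4)
s=lambda p:(p[0]/4+185-.4,p[1]/4+245-.4)
# order: back-left, back-right, front-right, front-left
bt=np.array([ray(T,t(p),.012) for p in [(45,193),(560,45),(697,422),(170,577)]])
bs=np.array([ray(S,s(p),.012) for p in [(542,132),(360,598),(28,463),(245,28)]])
for b in(bt,bs):
    print(b.tolist(),[np.linalg.norm(b[i]-b[i-1]) for i in range(4)])
for n,z,a,b in [("jar",.122,(241,224),(380,97)),("mill",.142,(482,301),(182,175)),("cup",.062,(369,186),(356,288)),("shaker",.126,(594,117),(237,388))]:
    print(n,ray(T,t(a),z),ray(S,s(b),z))
B=(bt+bs)/2
for nm,B in(("T",bt),("S",bs)):
    c=B.mean(0);x=(B[0]+B[1]-B[2]-B[3]);yaw=np.arctan2(x[1],x[0]);y=B[0]+B[3]-B[1]-B[2];yaw2=np.arctan2(-y[0],y[1])
    R=lambda a:np.array([[np.cos(a),-np.sin(a)],[np.sin(a),np.cos(a)]])
    print(nm,c,yaw,yaw2,*[c+R(yaw2)@np.array(q)/1e3 for q in [(38,0),(-30,0),(26,68),(26,-68)]])
print("mat",*[ray(T,p,.004) for p in [(161,142),(262,146),(257,238),(152,237)]],*[ray(S,p,.004) for p in[(332,151),(386,111),(445,151),(396,195)]])
print("saucer",ray(T,(332,139),.008),ray(S,(368,251),.008))
print("mug",ray(T,(328,216),.085),ray(S,(304,188),.085))
E
```

```text
[[0.603068336896316, -0.11535402866196436], [0.6639506946908538, -0.33580387472250356], [0.500868887024565, -0.3790952935935596], [0.4404316234077213, -0.16011677972266053]] [np.float64(0.168684333762484), np.float64(0.2287024182616737), np.float64(0.16873002975040818), np.float64(0.2271656936480493)]
[[0.6051887195649912, -0.11568107424610463], [0.6645385840097867, -0.33348401002058464], [0.5074243591693044, -0.37872060784009], [0.4446768668993324, -0.15978978190853788]] [np.float64(0.1664621066123223), np.float64(0.22574438031011507), np.float64(0.16349687895953643), np.float64(0.22774537169664233)]
jar [ 0.5597 -0.1748] [ 0.5634 -0.1766]
mill [ 0.5244 -0.2557] [ 0.5252 -0.2555]
cup [ 0.5899 -0.2384] [ 0.5916 -0.2382]
shaker [ 0.5974 -0.307 ] [ 0.5951 -0.3046]
T [ 0.5521 -0.2476] 0.2640270601461423 0.26937473689428776 [ 0.5887 -0.2375] [ 0.5232 -0.2556] [ 0.559  -0.1751] [ 0.5952 -0.3062]
S [ 0.5555 -0.2469] 0.27420529507334584 0.2726092803718676 [ 0.5921 -0.2367] [ 0.5266 -0.255 ] [ 0.5622 -0.1744] [ 0.5988 -0.3054]
mat [0.6501 0.3604] [0.637  0.1425] [0.44   0.1506] [0.4454 0.3686] [0.4345 0.1728] [0.4743 0.3685] [0.6634 0.3343] [0.6293 0.151 ]
saucer [ 0.6485 -0.0076] [ 0.6521 -0.0081]
mug [0.4713 0.003 ] [0.4799 0.0023]
```

>>> drive_tool:
  increments:
    - {"delta_pos": [0, 0, 0], "turn": -0.1225, "jaw": 1}
    - {"delta_pos": [0, 0, 0], "turn": -0.1225, "jaw": 1}
    - {"delta_pos": [0, 0, 0], "turn": -0.1225, "jaw": 1}
    - {"delta_pos": [0, 0, 0], "turn": -0.1225, "jaw": 1}
    - {"delta_pos": [0, 0, 0], "turn": -0.1225, "jaw": 1}
    - {"delta_pos": [0, 0, 0], "turn": -0.1225, "jaw": 1}
    - {"delta_pos": [0, 0, 0], "turn": -0.1225, "jaw": 1}
    - {"delta_pos": [0, 0, 0], "turn": -0.1225, "jaw": 1}
  grip_force: 60

```text
time: 0.77
tool_pos: [0.2445, -0.6289, 0.4039]
tcp_rot: [-2.445, -1.971, -0.001]
wrist_force: [0.0, -0.6, 0.7]
width: 1.0
grip_force: 0.0
```

>>> drive_tool:
  increments:
    - {"delta_pos": [0, 0, 0], "turn": -0.1225, "jaw": 1}
    - {"delta_pos": [0, 0, 0], "turn": -0.1225, "jaw": 1}
    - {"delta_pos": [0, 0, 0], "turn": -0.1225, "jaw": 1}
    - {"delta_pos": [0, 0, 0], "turn": -0.1225, "jaw": 1}
    - {"delta_pos": [0, 0, 0], "turn": 0, "jaw": 1}
    - {"delta_pos": [0, 0, 0], "turn": 0, "jaw": 1}

```text
time: 1.27
tool_pos: [0.2445, -0.629, 0.4041]
tcp_rot: [-1.906, -2.496, -0.001]
wrist_force: [0.3, -0.2, 0.5]
width: 0.997
grip_force: 0.0
```

>>> drive_tool:
  increments:
    - {"delta_pos": [20, 26, 0], "turn": 0, "jaw": 1}
    - {"delta_pos": [20, 26, 0], "turn": 0, "jaw": 1}
    - {"delta_pos": [20, 26, 0], "turn": 0, "jaw": 1}
    - {"delta_pos": [20, 26, 0], "turn": 0, "jaw": 1}
    - {"delta_pos": [20, 26, 0], "turn": 0, "jaw": 1}
    - {"delta_pos": [20, 26, 0], "turn": 0, "jaw": 1}
    - {"delta_pos": [20, 26, 0], "turn": 0, "jaw": 1}

```text
time: 1.85
tool_pos: [0.3833, -0.4442, 0.4046]
tcp_rot: [-1.907, -2.496, -0.0]
wrist_force: [0.6, -1.2, -0.6]
width: 1.002
grip_force: 0.0
```

>>> drive_tool:
  increments:
    - {"delta_pos": [20, 26, 0], "turn": 0, "jaw": 1}
    - {"delta_pos": [20, 26, 0], "turn": 0, "jaw": 1}
    - {"delta_pos": [20, 26, 0], "turn": 0, "jaw": 1}
    - {"delta_pos": [20, 26, 0], "turn": 0, "jaw": 1}
    - {"delta_pos": [20, 26, 0], "turn": 0, "jaw": 1}
    - {"delta_pos": [20, 26, 0], "turn": 0, "jaw": 1}
    - {"delta_pos": [0, 0, 0], "turn": 0, "jaw": 1}
    - {"delta_pos": [0, 0, 0], "turn": 0, "jaw": 1}

```text
time: 2.52
tool_pos: [0.5018, -0.287, 0.4045]
tcp_rot: [-1.901, -2.501, 0.0]
wrist_force: [-0.9, -0.1, -0.2]
width: 1.002
grip_force: 0.0
```

```bash
cat >> h.py <<'E'
from scipy.spatial.transform import Rotation as Ro
def d(t,p=None,r=None):
    from workcell import bot
    s=bot.read_state();p=s["tool_pos"] if p is None else np.array(p);R=Ro.from_rotvec(s["tcp_rot"] if r is None else r)
    ty=R.as_matrix()[:,1];print("yaw_y",round(np.arctan2(ty[1],ty[0]),4),"delta",np.round(R.inv().apply(np.array(t)-p)*1e3,1))
def wpt(c,s,p,z):
    f=200/np.tan(np.radians(c["fovy"]/2));H=np.array(c["hand_eye"]);R=Ro.from_rotvec(s["tcp_rot"]).as_matrix()
    o=R@H[:3,3]+s["tool_pos"];v=R@H[:3,:3]@np.array([(p[0]-c["cx"])/f,(p[1]-c["cy"])/f,1]);return (o+v*(z-o[2])/v[2])[:2]
def snap(n):
    from workcell import bot;import cv2
    s=bot.read_state();c=bot.read_camera("wrist");pickle.dump((s,c),open(n+".pkl","wb"));cv2.imwrite(f"pics/{n}.png",c["pixels"][:,:,::-1])
E
python3 -c "
from h import *
d((.525,-.2556,.405));snap('w1')"
```

```text
yaw_y 0.2708 delta [24.  30.8 -0.5]
```

View pics/w1.png

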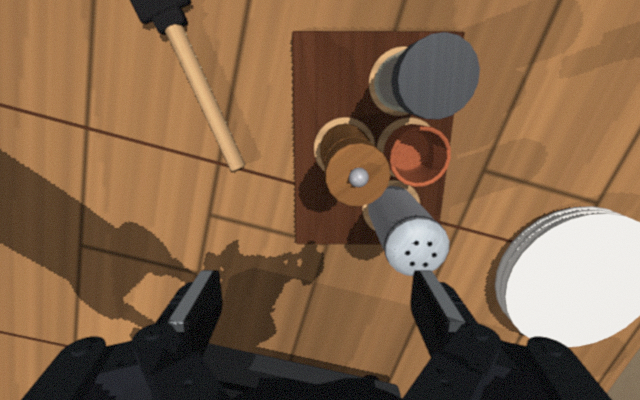

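```bash
python3 -c "
from h import *
s,c=pickle.load(open('w1.pkl','rb'))
for n,p,z in [('mill',(359,176),.142),('jar',(437,75),.122),('shaker',(417.5,247),.126),('cup',(419,154),.062),('bl',(292,31),.012),('br',(464,31),.012),('fl',(295,243),.012)]: print(n,wpt(c,s,p,z))
"
```

```text
mill [ 0.52411506 -0.25339107]
jar [ 0.55846795 -0.17325691]
shaker [ 0.59173093 -0.30058554]
cup [ 0.5872908  -0.23409342]
bl [ 0.44176032 -0.1588235 ]
br [ 0.60316956 -0.11405925]
fl [ 0.5007683  -0.37776312]
```

>>> drive_tool:
  increments:
    - {"delta_pos": [12, 15, 0], "turn": 0, "jaw": 1}
    - {"delta_pos": [12.5, 15.5, 0], "turn": 0, "jaw": 1}
    - {"delta_pos": [0, 0, 30], "turn": 0, "jaw": 1}
    - {"delta_pos": [0, 0, 35], "turn": 0, "jaw": 1}
    - {"delta_pos": [0, 0, 35], "turn": 0, "jaw": 1}
    - {"delta_pos": [0, 0, 29], "turn": 0, "jaw": 1}
    - {"delta_pos": [0, 0, 0], "turn": 0, "jaw": 1}
    - {"delta_pos": [0, 0, 0], "turn": 0, "jaw": 1}

```text
time: 3.23
tool_pos: [0.5223, -0.2573, 0.2738]
tcp_rot: [-1.903, -2.494, 0.002]
wrist_force: [2.1, 0.6, -0.5]
width: 0.997
grip_force: 0.0
```

>>> drive_tool:
  increments:
    - {"delta_pos": [0, 0, 0], "turn": 0, "jaw": -1}
    - {"delta_pos": [0, 0, 0], "turn": 0, "jaw": -1}
    - {"delta_pos": [0, 0, 0], "turn": 0, "jaw": -1}
    - {"delta_pos": [0, 0, 0], "turn": 0, "jaw": -1}
    - {"delta_pos": [0, 0, 0], "turn": 0, "jaw": -1}
    - {"delta_pos": [0, 0, 0], "turn": 0, "jaw": -1}
    - {"delta_pos": [0, 0, 0], "turn": 0, "jaw": -1}
    - {"delta_pos": [0, 0, 0], "turn": 0, "jaw": -1}

```text
time: 3.9
tool_pos: [0.5249, -0.2575, 0.2788]
tcp_rot: [1.899, 2.496, 0.0]
wrist_force: [-1.9, -1.0, 6.2]
width: 0.546
grip_force: 62.0
```

>>> drive_tool:
  increments:
    - {"delta_pos": [0, 0, -8], "turn": 0, "jaw": -1}
    - {"delta_pos": [0, 0, -18], "turn": 0, "jaw": -1}
    - {"delta_pos": [0, 0, -26], "turn": 0, "jaw": -1}
    - {"delta_pos": [0, 0, -26], "turn": 0, "jaw": -1}
    - {"delta_pos": [0, 0, -26], "turn": 0, "jaw": -1}
    - {"delta_pos": [0, 0, -18], "turn": 0, "jaw": -1}
    - {"delta_pos": [0, 0, -10], "turn": 0, "jaw": -1}
    - {"delta_pos": [0, 0, 0], "turn": 0, "jaw": -1}

```text
time: 4.57
tool_pos: [0.5245, -0.2568, 0.4112]
tcp_rot: [1.899, 2.496, 0.001]
wrist_force: [0.2, -0.5, -2.3]
width: 0.546
grip_force: 62.0
```

>>> drive_tool:
  increments:
    - {"delta_pos": [10, 3, 0], "turn": 0, "jaw": -1}
    - {"delta_pos": [20, 6, 0], "turn": 0, "jaw": -1}
    - {"delta_pos": [32, 10, 0], "turn": 0, "jaw": -1}
    - {"delta_pos": [32, 10, 0], "turn": 0, "jaw": -1}
    - {"delta_pos": [32, 10, 0], "turn": 0, "jaw": -1}
    - {"delta_pos": [32, 10, 0], "turn": 0, "jaw": -1}
    - {"delta_pos": [32, 10, 0], "turn": 0, "jaw": -1}
    - {"delta_pos": [32, 10, 0], "turn": 0, "jaw": -1}

```text
time: 5.23
tool_pos: [0.5298, -0.022, 0.405]
tcp_rot: [-1.9, -2.497, 0.003]
wrist_force: [-0.1, -0.8, -2.8]
width: 0.545
grip_force: 61.9
```

>>> drive_tool:
  increments:
    - {"delta_pos": [32, 10, 0], "turn": 0, "jaw": -1}
    - {"delta_pos": [32, 10, 0], "turn": 0, "jaw": -1}
    - {"delta_pos": [32, 10, 0], "turn": 0, "jaw": -1}
    - {"delta_pos": [32, 10, 0], "turn": 0, "jaw": -1}
    - {"delta_pos": [32, 10, 0], "turn": 0, "jaw": -1}
    - {"delta_pos": [32, 10, 0], "turn": 0, "jaw": -1}
    - {"delta_pos": [32, 10, 0], "turn": 0, "jaw": -1}
    - {"delta_pos": [32, 10, 0], "turn": 0, "jaw": -1}

```text
time: 5.9
tool_pos: [0.5384, 0.2458, 0.4048]
tcp_rot: [-1.9, -2.498, 0.006]
wrist_force: [0.4, 0.0, -2.8]
width: 0.546
grip_force: 61.9
```

>>> drive_tool:
  increments:
    - {"delta_pos": [32, 10, 0], "turn": 0, "jaw": -1}
    - {"delta_pos": [20, 6, 0], "turn": 0, "jaw": -1}
    - {"delta_pos": [10, 3, 0], "turn": 0, "jaw": -1}
    - {"delta_pos": [0, 0, 0], "turn": 0, "jaw": -1}
    - {"delta_pos": [0, 0, 0], "turn": 0, "jaw": -1}

```text
time: 6.32
tool_pos: [0.541, 0.3085, 0.4058]
tcp_rot: [-1.9, -2.501, 0.006]
wrist_force: [0.0, -1.4, -2.7]
width: 0.548
grip_force: 62.0
```

```bash
python3 -c "
from h import *
d((.546,.3235,.2788-.008));snap('w2')"
```

```text
yaw_y 0.2712 delta [ 13.3   9.3 135. ]
```

View pics/w2.png

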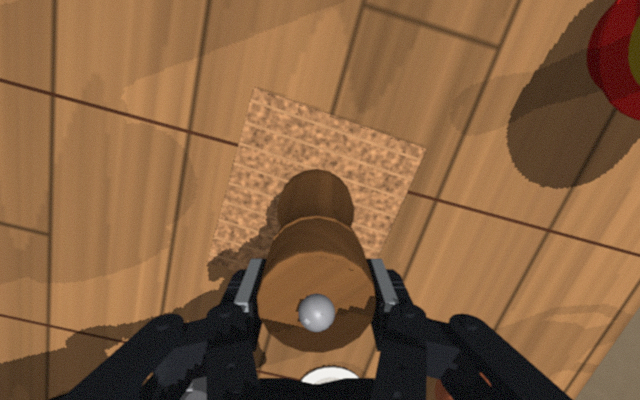

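>>> drive_tool:
  increments:
    - {"delta_pos": [6, 4, 10], "turn": 0, "jaw": -1}
    - {"delta_pos": [7, 5, 20], "turn": 0, "jaw": -1}
    - {"delta_pos": [0, 0, 30], "turn": 0, "jaw": -1}
    - {"delta_pos": [0, 0, 30], "turn": 0, "jaw": -1}
    - {"delta_pos": [0, 0, 24], "turn": 0, "jaw": -1}
    - {"delta_pos": [0, 0, 13], "turn": 0, "jaw": -1}
    - {"delta_pos": [0, 0, 6], "turn": 0, "jaw": -1}
    - {"delta_pos": [0, 0, 0], "turn": 0, "jaw": -1}

```text
time: 7.03
tool_pos: [0.5468, 0.3226, 0.2733]
tcp_rot: [-1.903, -2.498, 0.004]
wrist_force: [-0.2, 1.1, -3.1]
width: 0.548
grip_force: 62.3
```

>>> drive_tool:
  increments:
    - {"delta_pos": [0, 0, 0.5], "turn": 0, "jaw": -1}
    - {"delta_pos": [0, 0, 0], "turn": 0, "jaw": -1}
    - {"delta_pos": [0, 0, 0], "turn": 0, "jaw": -1}

```text
time: 7.28
tool_pos: [0.5478, 0.3239, 0.2763]
tcp_rot: [1.902, 2.499, 0.005]
wrist_force: [0.3, 0.2, -1.8]
width: 0.545
grip_force: 62.3
```

>>> drive_tool:
  increments:
    - {"delta_pos": [0, 0, 1.5], "turn": 0, "jaw": -1}
    - {"delta_pos": [0, 0, 1.5], "turn": 0, "jaw": -1}
    - {"delta_pos": [0, 0, 1], "turn": 0, "jaw": -1}
    - {"delta_pos": [0, 0, 0], "turn": 0, "jaw": -1}
    - {"delta_pos": [0, 0, 0], "turn": 0, "jaw": -1}
    - {"delta_pos": [0, 0, 0], "turn": 0, "jaw": -1}

```text
time: 7.78
tool_pos: [0.5471, 0.3237, 0.2709]
tcp_rot: [1.902, 2.5, 0.001]
wrist_force: [-2.0, -0.0, 2.8]
width: 0.544
grip_force: 62.5
```

>>> drive_tool:
  increments:
    - {"delta_pos": [0, 0, 1], "turn": 0, "jaw": -1}
    - {"delta_pos": [0, 0, 0], "turn": 0, "jaw": -1}
    - {"delta_pos": [0, 0, 0], "turn": 0, "jaw": -1}
    - {"delta_pos": [0, 0, 0], "turn": 0, "jaw": -1}

```text
time: 8.12
tool_pos: [0.5471, 0.3238, 0.2709]
tcp_rot: [1.902, 2.5, 0.002]
wrist_force: [-3.1, -1.5, 7.1]
width: 0.541
grip_force: 63.2
```

>>> drive_tool:
  increments:
    - {"delta_pos": [0, 0, 0], "turn": 0, "jaw": 1}
    - {"delta_pos": [0, 0, 0], "turn": 0, "jaw": 1}
    - {"delta_pos": [0, 0, 0], "turn": 0, "jaw": 1}
    - {"delta_pos": [0, 0, 0], "turn": 0, "jaw": 1}
    - {"delta_pos": [0, 0, 0], "turn": 0, "jaw": 1}
    - {"delta_pos": [0, 0, 0], "turn": 0, "jaw": 1}

```text
time: 8.62
tool_pos: [0.5469, 0.3234, 0.2689]
tcp_rot: [-1.902, -2.5, 0.001]
wrist_force: [0.4, -0.7, -0.7]
width: 1.001
grip_force: 0.0
```

>>> drive_tool:
  increments:
    - {"delta_pos": [0, 0, -10], "turn": 0, "jaw": 1}
    - {"delta_pos": [0, 0, -20], "turn": 0, "jaw": 1}
    - {"delta_pos": [0, 0, -35], "turn": 0, "jaw": 1}
    - {"delta_pos": [0, 0, -35], "turn": 0, "jaw": 1}
    - {"delta_pos": [0, 0, -35], "turn": 0, "jaw": 1}
    - {"delta_pos": [-10, -2.5, 0], "turn": 0, "jaw": 1}
    - {"delta_pos": [-22, -5.5, 0], "turn": 0, "jaw": 1}
    - {"delta_pos": [-32, -8, 0], "turn": 0, "jaw": 1}

```text
time: 9.28
tool_pos: [0.5487, 0.2587, 0.4064]
tcp_rot: [1.898, 2.502, 0.006]
wrist_force: [-0.3, -0.9, 0.5]
width: 0.998
grip_force: 0.0
```

>>> drive_tool:
  increments:
    - {"delta_pos": [-32, -8, 0], "turn": 0, "jaw": 1}
    - {"delta_pos": [-32, -8, 0], "turn": 0, "jaw": 1}
    - {"delta_pos": [-32, -8, 0], "turn": 0, "jaw": 1}
    - {"delta_pos": [-32, -8, 0], "turn": 0, "jaw": 1}
    - {"delta_pos": [-32, -8, 0], "turn": 0, "jaw": 1}
    - {"delta_pos": [-32, -8, 0], "turn": 0, "jaw": 1}
    - {"delta_pos": [-32, -8, 0], "turn": 0, "jaw": 1}
    - {"delta_pos": [-32, -8, 0], "turn": 0, "jaw": 1}

```text
time: 9.95
tool_pos: [0.5549, -0.0078, 0.405]
tcp_rot: [1.901, 2.499, 0.001]
wrist_force: [0.6, -0.3, 0.6]
width: 1.0
grip_force: 0.0
```

>>> drive_tool:
  increments:
    - {"delta_pos": [-32, -8, 0], "turn": 0, "jaw": 1}
    - {"delta_pos": [-32, -8, 0], "turn": 0, "jaw": 1}
    - {"delta_pos": [-32, -8, 0], "turn": 0, "jaw": 1}
    - {"delta_pos": [-22, -5, 0], "turn": 0, "jaw": 1}
    - {"delta_pos": [-10, -2, 0], "turn": 0, "jaw": 1}
    - {"delta_pos": [0, 0, 0], "turn": 0, "jaw": 1}
    - {"delta_pos": [0, 0, 0], "turn": 0, "jaw": 1}
    - {"delta_pos": [0, 0, 0], "turn": 0, "jaw": 1}

```text
time: 10.62
tool_pos: [0.5594, -0.1367, 0.4043]
tcp_rot: [-1.901, -2.5, -0.001]
wrist_force: [-0.3, 0.1, -0.4]
width: 1.0
grip_force: 0.0
```

```bash
python3 -c "
from h import *
d((.5605,-.175,.265))
s,c=pickle.load(open('w2.pkl','rb'))
print(wpt(c,s,(255,88),.004),wpt(c,s,(425,148),.004))"
```

```text
yaw_y 0.2707 delta [-37.3  -9.2 139.2]
[0.45461366 0.37442347] [0.64983109 0.36345195]
```

>>> drive_tool:
  increments:
    - {"delta_pos": [-18, -5, 0], "turn": 0, "jaw": 1}
    - {"delta_pos": [-19, -4, 0], "turn": 0, "jaw": 1}
    - {"delta_pos": [0, 0, 30], "turn": 0, "jaw": 1}
    - {"delta_pos": [0, 0, 35], "turn": 0, "jaw": 1}
    - {"delta_pos": [0, 0, 35], "turn": 0, "jaw": 1}
    - {"delta_pos": [0, 0, 26], "turn": 0, "jaw": 1}
    - {"delta_pos": [0, 0, 13], "turn": 0, "jaw": 1}
    - {"delta_pos": [0, 0, 0], "turn": 0, "jaw": 1}

```text
time: 11.28
tool_pos: [0.5591, -0.1738, 0.2613]
tcp_rot: [-1.895, -2.496, 0.003]
wrist_force: [-0.8, 0.6, -0.2]
width: 1.002
grip_force: 0.0
```

>>> drive_tool:
  increments:
    - {"delta_pos": [0, 0, 0], "turn": 0, "jaw": 1}
    - {"delta_pos": [0, 0, 0], "turn": 0, "jaw": 1}
    - {"delta_pos": [0, 0, 0], "turn": 0, "jaw": 1}

```text
time: 11.53
tool_pos: [0.562, -0.176, 0.2679]
tcp_rot: [1.899, 2.497, 0.002]
wrist_force: [-0.1, 0.0, 1.1]
width: 0.999
grip_force: 0.0
```

>>> drive_tool:
  increments:
    - {"delta_pos": [0, 0, 0], "turn": 0, "jaw": -1}
    - {"delta_pos": [0, 0, 0], "turn": 0, "jaw": -1}
    - {"delta_pos": [0, 0, 0], "turn": 0, "jaw": -1}
    - {"delta_pos": [0, 0, 0], "turn": 0, "jaw": -1}
    - {"delta_pos": [0, 0, 0], "turn": 0, "jaw": -1}
    - {"delta_pos": [0, 0, 0], "turn": 0, "jaw": -1}
    - {"delta_pos": [0, 0, 0], "turn": 0, "jaw": -1}
    - {"delta_pos": [0, 0, 0], "turn": 0, "jaw": -1}

```text
time: 12.2
tool_pos: [0.5611, -0.1763, 0.267]
tcp_rot: [1.901, 2.498, 0.001]
wrist_force: [-1.6, -0.7, 5.5]
width: 0.66
grip_force: 64.1
```

>>> drive_tool:
  increments:
    - {"delta_pos": [0, 0, -8], "turn": 0, "jaw": -1}
    - {"delta_pos": [0, 0, -20], "turn": 0, "jaw": -1}
    - {"delta_pos": [0, 0, -28], "turn": 0, "jaw": -1}
    - {"delta_pos": [0, 0, -28], "turn": 0, "jaw": -1}
    - {"delta_pos": [0, 0, -28], "turn": 0, "jaw": -1}
    - {"delta_pos": [0, 0, -18], "turn": 0, "jaw": -1}
    - {"delta_pos": [0, 0, -10], "turn": 0, "jaw": -1}
    - {"delta_pos": [0, 0, 0], "turn": 0, "jaw": -1}

```text
time: 12.87
tool_pos: [0.5611, -0.1761, 0.4081]
tcp_rot: [1.9, 2.497, 0.002]
wrist_force: [1.0, 0.5, -2.9]
width: 0.66
grip_force: 64.9
```

>>> drive_tool:
  increments:
    - {"delta_pos": [10, 2.5, 0], "turn": 0, "jaw": -1}
    - {"delta_pos": [22, 5.5, 0], "turn": 0, "jaw": -1}
    - {"delta_pos": [32, 7.6, 0], "turn": 0, "jaw": -1}
    - {"delta_pos": [32, 7.6, 0], "turn": 0, "jaw": -1}
    - {"delta_pos": [32, 7.6, 0], "turn": 0, "jaw": -1}
    - {"delta_pos": [32, 7.6, 0], "turn": 0, "jaw": -1}
    - {"delta_pos": [32, 7.6, 0], "turn": 0, "jaw": -1}
    - {"delta_pos": [32, 7.6, 0], "turn": 0, "jaw": -1}

```text
time: 13.53
tool_pos: [0.551, 0.0564, 0.402]
tcp_rot: [-1.9, -2.497, 0.005]
wrist_force: [0.0, -1.3, -5.3]
width: 0.661
grip_force: 64.9
```

>>> drive_tool:
  increments:
    - {"delta_pos": [32, 7.6, 0], "turn": 0, "jaw": -1}
    - {"delta_pos": [32, 7.6, 0], "turn": 0, "jaw": -1}
    - {"delta_pos": [32, 7.6, 0], "turn": 0, "jaw": -1}
    - {"delta_pos": [32, 7.6, 0], "turn": 0, "jaw": -1}
    - {"delta_pos": [32, 7.6, 0], "turn": 0, "jaw": -1}
    - {"delta_pos": [22, 5.5, 0], "turn": 0, "jaw": -1}
    - {"delta_pos": [12, 3, 0], "turn": 0, "jaw": -1}

```text
time: 14.12
tool_pos: [0.5439, 0.2567, 0.4019]
tcp_rot: [-1.897, -2.5, 0.006]
wrist_force: [-0.2, -0.5, -4.2]
width: 0.664
grip_force: 64.9
```

>>> drive_tool:
  increments:
    - {"delta_pos": [0, 0, 0], "turn": 0, "jaw": -1}
    - {"delta_pos": [0, 0, 0], "turn": 0, "jaw": -1}
    - {"delta_pos": [0, 0, 0], "turn": 0, "jaw": -1}
    - {"delta_pos": [0, 0, 0], "turn": 0, "jaw": -1}

```text
time: 14.45
tool_pos: [0.5455, 0.2525, 0.4044]
tcp_rot: [-1.904, -2.499, 0.002]
wrist_force: [-0.4, 0.1, -4.3]
width: 0.663
grip_force: 64.9
```

```bash
python3 -c "
from h import *
d((.546,.254,.259))"
```

```text
yaw_y 0.2688 delta [  1.4   1.  145.4]
```

>>> drive_tool:
  increments:
    - {"delta_pos": [1, 1, 12], "turn": 0, "jaw": -1}
    - {"delta_pos": [0, 0, 22], "turn": 0, "jaw": -1}
    - {"delta_pos": [0, 0, 32], "turn": 0, "jaw": -1}
    - {"delta_pos": [0, 0, 32], "turn": 0, "jaw": -1}
    - {"delta_pos": [0, 0, 22], "turn": 0, "jaw": -1}
    - {"delta_pos": [0, 0, 12], "turn": 0, "jaw": -1}
    - {"delta_pos": [0, 0, 7], "turn": 0, "jaw": -1}
    - {"delta_pos": [0, 0, 1.5], "turn": 0, "jaw": -1}

```text
time: 15.12
tool_pos: [0.5461, 0.2542, 0.2632]
tcp_rot: [-1.903, -2.499, 0.003]
wrist_force: [-0.7, 0.1, -2.8]
width: 0.659
grip_force: 65.0
```

>>> drive_tool:
  increments:
    - {"delta_pos": [0, 0, 1.5], "turn": 0, "jaw": -1}
    - {"delta_pos": [0, 0, 1.5], "turn": 0, "jaw": -1}
    - {"delta_pos": [0, 0, 1], "turn": 0, "jaw": -1}
    - {"delta_pos": [0, 0, 0], "turn": 0, "jaw": -1}
    - {"delta_pos": [0, 0, 0], "turn": 0, "jaw": -1}
    - {"delta_pos": [0, 0, 0], "turn": 0, "jaw": -1}

```text
time: 15.62
tool_pos: [0.5465, 0.255, 0.2614]
tcp_rot: [1.902, 2.5, 0.002]
wrist_force: [0.4, 0.3, -3.9]
width: 0.663
grip_force: 65.0
```

>>> drive_tool:
  increments:
    - {"delta_pos": [0, 0, 1.5], "turn": 0, "jaw": -1}
    - {"delta_pos": [0, 0, 1.5], "turn": 0, "jaw": -1}
    - {"delta_pos": [0, 0, 0], "turn": 0, "jaw": -1}
    - {"delta_pos": [0, 0, 0], "turn": 0, "jaw": -1}
    - {"delta_pos": [0, 0, 0], "turn": 0, "jaw": -1}

```text
time: 16.03
tool_pos: [0.5466, 0.2551, 0.259]
tcp_rot: [1.902, 2.5, 0.002]
wrist_force: [-3.4, -0.6, 4.4]
width: 0.658
grip_force: 65.6
```

>>> drive_tool:
  increments:
    - {"delta_pos": [0, 0, 0], "turn": 0, "jaw": 1}
    - {"delta_pos": [0, 0, 0], "turn": 0, "jaw": 1}
    - {"delta_pos": [0, 0, 0], "turn": 0, "jaw": 1}
    - {"delta_pos": [0, 0, 0], "turn": 0, "jaw": 1}
    - {"delta_pos": [0, 0, 0], "turn": 0, "jaw": 1}
    - {"delta_pos": [0, 0, -6], "turn": 0, "jaw": 1}

```text
time: 16.53
tool_pos: [0.5457, 0.2546, 0.2624]
tcp_rot: [-1.901, -2.499, 0.004]
wrist_force: [-0.0, -0.1, 0.0]
width: 0.995
grip_force: 0.0
```

>>> drive_tool:
  increments:
    - {"delta_pos": [0, 0, -15], "turn": 0, "jaw": 1}
    - {"delta_pos": [0, 0, -25], "turn": 0, "jaw": 1}
    - {"delta_pos": [0, 0, -35], "turn": 0, "jaw": 1}
    - {"delta_pos": [0, 0, -35], "turn": 0, "jaw": 1}
    - {"delta_pos": [0, 0, -30], "turn": 0, "jaw": 1}
    - {"delta_pos": [-10, -2, 0], "turn": 0, "jaw": 1}
    - {"delta_pos": [-22, -4, 0], "turn": 0, "jaw": 1}
    - {"delta_pos": [-32, -6, 0], "turn": 0, "jaw": 1}

```text
time: 17.2
tool_pos: [0.5519, 0.191, 0.4053]
tcp_rot: [1.898, 2.502, 0.005]
wrist_force: [0.8, -0.7, 0.1]
width: 1.004
grip_force: 0.0
```

>>> drive_tool:
  increments:
    - {"delta_pos": [-32, -6, 0], "turn": 0, "jaw": 1}
    - {"delta_pos": [-32, -6, 0], "turn": 0, "jaw": 1}
    - {"delta_pos": [-32, -6, 0], "turn": 0, "jaw": 1}
    - {"delta_pos": [-32, -6, 0], "turn": 0, "jaw": 1}
    - {"delta_pos": [-32, -6, 0], "turn": 0, "jaw": 1}
    - {"delta_pos": [-32, -6, 0], "turn": 0, "jaw": 1}
    - {"delta_pos": [-32, -6, 0], "turn": 0, "jaw": 1}
    - {"delta_pos": [-32, -6, 0], "turn": 0, "jaw": 1}

```text
time: 17.87
tool_pos: [0.5736, -0.0712, 0.404]
tcp_rot: [1.902, 2.5, 0.0]
wrist_force: [0.7, 0.1, -0.4]
width: 1.001
grip_force: 0.0
```

>>> drive_tool:
  increments:
    - {"delta_pos": [-32, -6, 0], "turn": 0, "jaw": 1}
    - {"delta_pos": [-32, -6, 0], "turn": 0, "jaw": 1}
    - {"delta_pos": [-32, -6, 0], "turn": 0, "jaw": 1}
    - {"delta_pos": [-32, -6, 0], "turn": 0, "jaw": 1}
    - {"delta_pos": [-32, -6, 0], "turn": 0, "jaw": 1}
    - {"delta_pos": [-32, -6, 0], "turn": 0, "jaw": 1}
    - {"delta_pos": [-22, -4, 0], "turn": 0, "jaw": 1}
    - {"delta_pos": [-12, -2, 0], "turn": 0, "jaw": 1}

```text
time: 18.53
tool_pos: [0.5934, -0.3015, 0.4036]
tcp_rot: [1.905, 2.497, -0.001]
wrist_force: [-0.2, 0.4, 0.2]
width: 0.996
grip_force: 0.0
```

>>> drive_tool:
  increments:
    - {"delta_pos": [0, 0, 0], "turn": 0, "jaw": 1}
    - {"delta_pos": [0, 0, 0], "turn": 0, "jaw": 1}
    - {"delta_pos": [0, 0, 0], "turn": 0, "jaw": 1}
    - {"delta_pos": [0, 0, 0], "turn": 0, "jaw": 1}

```text
time: 18.87
tool_pos: [0.5937, -0.2969, 0.4037]
tcp_rot: [-1.9, -2.501, -0.001]
wrist_force: [-0.2, 0.1, -0.3]
width: 1.0
grip_force: 0.0
```

```bash
python3 -c "
from h import *
d((.596,-.3055,.012+.083+.155))"
```

```text
yaw_y 0.2716 delta [-9.000e+00 -1.000e-01  1.537e+02]
```

>>> drive_tool:
  increments:
    - {"delta_pos": [-9, 0, 10], "turn": 0, "jaw": 1}
    - {"delta_pos": [0, 0, 30], "turn": 0, "jaw": 1}
    - {"delta_pos": [0, 0, 35], "turn": 0, "jaw": 1}
    - {"delta_pos": [0, 0, 35], "turn": 0, "jaw": 1}
    - {"delta_pos": [0, 0, 28], "turn": 0, "jaw": 1}
    - {"delta_pos": [0, 0, 16], "turn": 0, "jaw": 1}
    - {"delta_pos": [0, 0, 0], "turn": 0, "jaw": 1}
    - {"delta_pos": [0, 0, 0], "turn": 0, "jaw": 1}

```text
time: 19.53
tool_pos: [0.5956, -0.3065, 0.2479]
tcp_rot: [-1.899, -2.498, 0.001]
wrist_force: [0.4, -0.3, 0.1]
width: 1.001
grip_force: 0.0
```

>>> drive_tool:
  increments:
    - {"delta_pos": [0, 0, 0], "turn": 0, "jaw": 1}
    - {"delta_pos": [0, 0, 0], "turn": 0, "jaw": 1}

```text
time: 19.7
tool_pos: [0.5972, -0.3076, 0.2521]
tcp_rot: [1.899, 2.497, 0.001]
wrist_force: [-0.0, -0.4, -0.2]
width: 0.999
grip_force: 0.0
```

>>> drive_tool:
  increments:
    - {"delta_pos": [0, 0, 0], "turn": 0, "jaw": -1}
    - {"delta_pos": [0, 0, 0], "turn": 0, "jaw": -1}
    - {"delta_pos": [0, 0, 0], "turn": 0, "jaw": -1}
    - {"delta_pos": [0, 0, 0], "turn": 0, "jaw": -1}
    - {"delta_pos": [0, 0, 0], "turn": 0, "jaw": -1}
    - {"delta_pos": [0, 0, 0], "turn": 0, "jaw": -1}
    - {"delta_pos": [0, 0, 0], "turn": 0, "jaw": -1}
    - {"delta_pos": [0, 0, 0], "turn": 0, "jaw": -1}

```text
time: 20.37
tool_pos: [0.5967, -0.3076, 0.2514]
tcp_rot: [1.901, 2.498, 0.001]
wrist_force: [-0.6, 0.6, 6.4]
width: 0.619
grip_force: 63.9
```

>>> drive_tool:
  increments:
    - {"delta_pos": [0, 0, -8], "turn": 0, "jaw": -1}
    - {"delta_pos": [0, 0, -20], "turn": 0, "jaw": -1}
    - {"delta_pos": [0, 0, -32], "turn": 0, "jaw": -1}
    - {"delta_pos": [0, 0, -32], "turn": 0, "jaw": -1}
    - {"delta_pos": [0, 0, -32], "turn": 0, "jaw": -1}
    - {"delta_pos": [0, 0, -20], "turn": 0, "jaw": -1}
    - {"delta_pos": [0, 0, -10], "turn": 0, "jaw": -1}
    - {"delta_pos": [10, 1.5, 0], "turn": 0, "jaw": -1}

```text
time: 21.03
tool_pos: [0.5952, -0.2985, 0.4067]
tcp_rot: [1.901, 2.495, -0.0]
wrist_force: [0.4, -0.4, -2.3]
width: 0.618
grip_force: 63.5
```

>>> drive_tool:
  increments:
    - {"delta_pos": [22, 3.5, 0], "turn": 0, "jaw": -1}
    - {"delta_pos": [32, 5.5, 0], "turn": 0, "jaw": -1}
    - {"delta_pos": [32, 5.5, 0], "turn": 0, "jaw": -1}
    - {"delta_pos": [32, 5.5, 0], "turn": 0, "jaw": -1}
    - {"delta_pos": [32, 5.5, 0], "turn": 0, "jaw": -1}
    - {"delta_pos": [32, 5.5, 0], "turn": 0, "jaw": -1}
    - {"delta_pos": [32, 5.5, 0], "turn": 0, "jaw": -1}
    - {"delta_pos": [32, 5.5, 0], "turn": 0, "jaw": -1}

```text
time: 21.7
tool_pos: [0.5679, -0.0467, 0.4003]
tcp_rot: [-1.899, -2.496, 0.004]
wrist_force: [0.8, 0.1, -2.2]
width: 0.621
grip_force: 63.5
```

>>> drive_tool:
  increments:
    - {"delta_pos": [32, 5.5, 0], "turn": 0, "jaw": -1}
    - {"delta_pos": [32, 5.5, 0], "turn": 0, "jaw": -1}
    - {"delta_pos": [32, 5.5, 0], "turn": 0, "jaw": -1}
    - {"delta_pos": [32, 5.5, 0], "turn": 0, "jaw": -1}
    - {"delta_pos": [32, 5.5, 0], "turn": 0, "jaw": -1}
    - {"delta_pos": [32, 5.5, 0], "turn": 0, "jaw": -1}
    - {"delta_pos": [22, 3.5, 0], "turn": 0, "jaw": -1}
    - {"delta_pos": [12, 2, 0], "turn": 0, "jaw": -1}

```text
time: 22.37
tool_pos: [0.5445, 0.1819, 0.4005]
tcp_rot: [-1.896, -2.499, 0.006]
wrist_force: [-0.1, 0.2, -2.1]
width: 0.618
grip_force: 63.5
```

>>> drive_tool:
  increments:
    - {"delta_pos": [0, 0, 0], "turn": 0, "jaw": -1}
    - {"delta_pos": [0, 0, 0], "turn": 0, "jaw": -1}
    - {"delta_pos": [0, 0, 0], "turn": 0, "jaw": -1}
    - {"delta_pos": [0, 0, 0], "turn": 0, "jaw": -1}

```text
time: 22.7
tool_pos: [0.5465, 0.178, 0.403]
tcp_rot: [-1.904, -2.499, 0.002]
wrist_force: [-0.6, 0.7, -2.0]
width: 0.617
grip_force: 63.5
```

```bash
python3 -c "
from h import *
d((.546,.185,.2434))"
```

```text
yaw_y 0.2686 delta [  7.    1.6 159.6]
```

>>> drive_tool:
  increments:
    - {"delta_pos": [7, 1.5, 12], "turn": 0, "jaw": -1}
    - {"delta_pos": [0, 0, 24], "turn": 0, "jaw": -1}
    - {"delta_pos": [0, 0, 36], "turn": 0, "jaw": -1}
    - {"delta_pos": [0, 0, 36], "turn": 0, "jaw": -1}
    - {"delta_pos": [0, 0, 25], "turn": 0, "jaw": -1}
    - {"delta_pos": [0, 0, 13], "turn": 0, "jaw": -1}
    - {"delta_pos": [0, 0, 7], "turn": 0, "jaw": -1}
    - {"delta_pos": [0, 0, 1.5], "turn": 0, "jaw": -1}

```text
time: 23.37
tool_pos: [0.5458, 0.186, 0.2478]
tcp_rot: [-1.902, -2.498, 0.003]
wrist_force: [-0.2, 0.5, -3.0]
width: 0.62
grip_force: 63.6
```

>>> drive_tool:
  increments:
    - {"delta_pos": [0, 0, 1.5], "turn": 0, "jaw": -1}
    - {"delta_pos": [0, 0, 1.5], "turn": 0, "jaw": -1}
    - {"delta_pos": [0, 0, 1.5], "turn": 0, "jaw": -1}
    - {"delta_pos": [0, 0, 1.5], "turn": 0, "jaw": -1}
    - {"delta_pos": [0, 0, 1], "turn": 0, "jaw": -1}
    - {"delta_pos": [0, 0, 0], "turn": 0, "jaw": -1}
    - {"delta_pos": [0, 0, 0], "turn": 0, "jaw": -1}
    - {"delta_pos": [0, 0, 0], "turn": 0, "jaw": -1}

```text
time: 24.03
tool_pos: [0.5466, 0.1866, 0.2434]
tcp_rot: [1.902, 2.499, 0.003]
wrist_force: [-0.6, 1.1, 4.8]
width: 0.618
grip_force: 63.9
```

>>> drive_tool:
  increments:
    - {"delta_pos": [0, 0, 0], "turn": 0, "jaw": 1}
    - {"delta_pos": [0, 0, 0], "turn": 0, "jaw": 1}
    - {"delta_pos": [0, 0, 0], "turn": 0, "jaw": 1}
    - {"delta_pos": [0, 0, 0], "turn": 0, "jaw": 1}
    - {"delta_pos": [0, 0, 0], "turn": 0, "jaw": 1}
    - {"delta_pos": [0, 0, -6], "turn": 0, "jaw": 1}

```text
time: 24.53
tool_pos: [0.5453, 0.1861, 0.2469]
tcp_rot: [-1.901, -2.499, 0.004]
wrist_force: [-0.6, -0.3, -1.1]
width: 0.998
grip_force: 0.0
```

>>> drive_tool:
  increments:
    - {"delta_pos": [0, 0, -15], "turn": 0, "jaw": 1}
    - {"delta_pos": [0, 0, -30], "turn": 0, "jaw": 1}
    - {"delta_pos": [0, 0, -38], "turn": 0, "jaw": 1}
    - {"delta_pos": [0, 0, -38], "turn": 0, "jaw": 1}
    - {"delta_pos": [0, 0, -35], "turn": 0, "jaw": 1}
    - {"delta_pos": [-10, -2, 0], "turn": 0, "jaw": 1}
    - {"delta_pos": [-22, -3.5, 0], "turn": 0, "jaw": 1}
    - {"delta_pos": [-32, -5.5, 0], "turn": 0, "jaw": 1}

```text
time: 25.2
tool_pos: [0.5527, 0.1226, 0.406]
tcp_rot: [1.897, 2.502, 0.005]
wrist_force: [0.4, -0.2, -0.7]
width: 1.003
grip_force: 0.0
```

>>> drive_tool:
  increments:
    - {"delta_pos": [-32, -5.5, 0], "turn": 0, "jaw": 1}
    - {"delta_pos": [-32, -5.5, 0], "turn": 0, "jaw": 1}
    - {"delta_pos": [-32, -5.5, 0], "turn": 0, "jaw": 1}
    - {"delta_pos": [-32, -5.5, 0], "turn": 0, "jaw": 1}
    - {"delta_pos": [-32, -5.5, 0], "turn": 0, "jaw": 1}
    - {"delta_pos": [-32, -5.5, 0], "turn": 0, "jaw": 1}
    - {"delta_pos": [-32, -5.5, 0], "turn": 0, "jaw": 1}
    - {"delta_pos": [-32, -5.5, 0], "turn": 0, "jaw": 1}

```text
time: 25.87
tool_pos: [0.5782, -0.1384, 0.4044]
tcp_rot: [1.902, 2.5, 0.0]
wrist_force: [-0.5, -1.2, 0.2]
width: 0.999
grip_force: 0.0
```

>>> drive_tool:
  increments:
    - {"delta_pos": [-32, -5.5, 0], "turn": 0, "jaw": 1}
    - {"delta_pos": [-32, -5.5, 0], "turn": 0, "jaw": 1}
    - {"delta_pos": [-22, -3.5, 0], "turn": 0, "jaw": 1}
    - {"delta_pos": [-12, -2, 0], "turn": 0, "jaw": 1}
    - {"delta_pos": [0, 0, 0], "turn": 0, "jaw": 1}
    - {"delta_pos": [0, 0, 0], "turn": 0, "jaw": 1}
    - {"delta_pos": [0, 0, 0], "turn": 0, "jaw": 1}
    - {"delta_pos": [0, 0, 0], "turn": 0, "jaw": 1}

```text
time: 26.53
tool_pos: [0.5887, -0.2341, 0.4042]
tcp_rot: [-1.9, -2.501, -0.001]
wrist_force: [-0.8, -0.1, 0.8]
width: 1.001
grip_force: 0.0
```

```bash
python3 -c "
from h import *
import cv2
from workcell import bot
d((.590,-.2375,.012+.030+.155));snap('w3')
c=bot.read_camera('top');pickle.dump(c,open('t3.pkl','wb'))
cv2.imwrite('pics/t3.png',cv2.resize(c['pixels'][80:260,130:530,::-1],None,fx=2,fy=2))
"
```

```text
yaw_y 0.2715 delta [ -3.8   0.4 207.2]
```

View pics/w3.png

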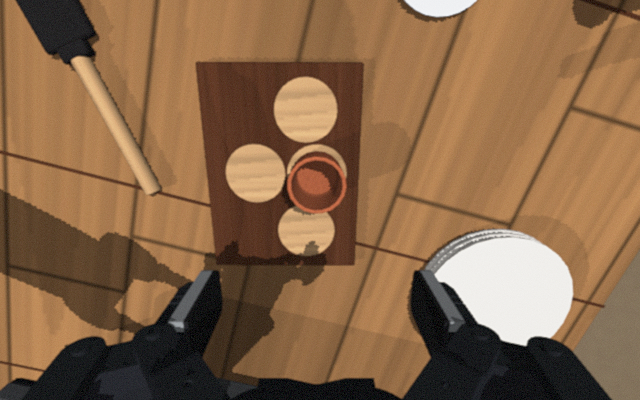

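View pics/t3.png

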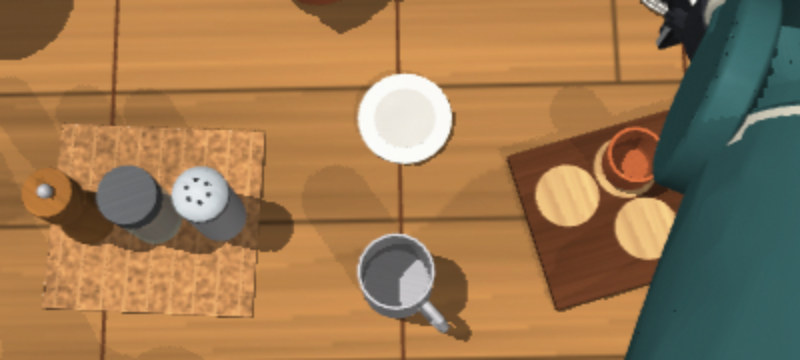

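```bash
python3 -c "
from h import *
s,c=pickle.load(open('w3.pkl','rb'))
for n,p,z in [('cup',(317.5,184),.062),('fr',(255.5,173),.012),('le',(305.5,109),.012)]: print(n,wpt(c,s,p,z))
"
```

```text
cup [ 0.59018189 -0.23442448]
fr [ 0.52433175 -0.25358176]
le [ 0.56014628 -0.17275884]
```

>>> drive_tool:
  increments:
    - {"delta_pos": [-2.5, 0.5, 15], "turn": 0, "jaw": 1}
    - {"delta_pos": [0, 0, 36], "turn": 0, "jaw": 1}
    - {"delta_pos": [0, 0, 36], "turn": 0, "jaw": 1}
    - {"delta_pos": [0, 0, 36], "turn": 0, "jaw": 1}
    - {"delta_pos": [0, 0, 30], "turn": 0, "jaw": 1}
    - {"delta_pos": [0, 0, 24], "turn": 0, "jaw": 1}
    - {"delta_pos": [0, 0, 16], "turn": 0, "jaw": 1}
    - {"delta_pos": [0, 0, 8], "turn": 0, "jaw": 1}
  grip_force: 35

```text
time: 27.3
tool_pos: [0.5886, -0.2363, 0.2]
tcp_rot: [-1.898, -2.497, 0.002]
wrist_force: [-1.3, -0.3, 0.0]
width: 1.002
grip_force: 0.0
```

>>> drive_tool:
  increments:
    - {"delta_pos": [0, 0, 3], "turn": 0, "jaw": 1}
    - {"delta_pos": [0, 0, 3], "turn": 0, "jaw": 1}
    - {"delta_pos": [0, 0, 0], "turn": 0, "jaw": 1}
    - {"delta_pos": [0, 0, 0], "turn": 0, "jaw": 1}
    - {"delta_pos": [0, 0, 0], "turn": 0, "jaw": 1}

```text
time: 27.72
tool_pos: [0.5906, -0.2381, 0.1988]
tcp_rot: [1.901, 2.498, 0.001]
wrist_force: [-0.3, 0.6, -0.4]
width: 1.001
grip_force: 0.0
```

>>> drive_tool:
  increments:
    - {"delta_pos": [0, 0, 0], "turn": 0, "jaw": -1}
    - {"delta_pos": [0, 0, 0], "turn": 0, "jaw": -1}
    - {"delta_pos": [0, 0, 0], "turn": 0, "jaw": -1}
    - {"delta_pos": [0, 0, 0], "turn": 0, "jaw": -1}
    - {"delta_pos": [0, 0, 0], "turn": 0, "jaw": -1}
    - {"delta_pos": [0, 0, 0], "turn": 0, "jaw": -1}
    - {"delta_pos": [0, 0, 0], "turn": 0, "jaw": -1}
    - {"delta_pos": [0, 0, 0], "turn": 0, "jaw": -1}

```text
time: 28.38
tool_pos: [0.5903, -0.2381, 0.1984]
tcp_rot: [1.901, 2.499, 0.001]
wrist_force: [-1.6, 0.1, 6.4]
width: 0.67
grip_force: 37.8
```

>>> drive_tool:
  increments:
    - {"delta_pos": [0, 0, 0], "turn": 0, "jaw": 1}
    - {"delta_pos": [0, 0, 0], "turn": 0, "jaw": 1}
    - {"delta_pos": [0, 0, 0], "turn": 0, "jaw": 1}
    - {"delta_pos": [0, 0, -4], "turn": 0, "jaw": 1}
    - {"delta_pos": [0, 0, -4], "turn": 0, "jaw": 1}
    - {"delta_pos": [0, 0, 0], "turn": 0, "jaw": 1}
    - {"delta_pos": [0, 0, 0], "turn": 0, "jaw": 1}
    - {"delta_pos": [0, 0, 0], "turn": 0, "jaw": 1}
  grip_force: 40

```text
time: 29.05
tool_pos: [0.5899, -0.2379, 0.2054]
tcp_rot: [1.902, 2.5, 0.0]
wrist_force: [0.6, 0.0, 0.4]
width: 1.003
grip_force: 0.0
```

>>> drive_tool:
  increments:
    - {"delta_pos": [0, 0, 0], "turn": 0, "jaw": -1}
    - {"delta_pos": [0, 0, 0], "turn": 0, "jaw": -1}
    - {"delta_pos": [0, 0, 0], "turn": 0, "jaw": -1}
    - {"delta_pos": [0, 0, 0], "turn": 0, "jaw": -1}
    - {"delta_pos": [0, 0, 0], "turn": 0, "jaw": -1}
    - {"delta_pos": [0, 0, 0], "turn": 0, "jaw": -1}
    - {"delta_pos": [0, 0, 0], "turn": 0, "jaw": -1}
    - {"delta_pos": [0, 0, 0], "turn": 0, "jaw": -1}

```text
time: 29.72
tool_pos: [0.59, -0.2379, 0.2055]
tcp_rot: [1.902, 2.5, 0.0]
wrist_force: [0.8, 0.8, 4.5]
width: 0.664
grip_force: 43.1
```

>>> drive_tool:
  increments:
    - {"delta_pos": [0, 0, -3], "turn": 0, "jaw": -1}
    - {"delta_pos": [0, 0, -8], "turn": 0, "jaw": -1}
    - {"delta_pos": [0, 0, -15], "turn": 0, "jaw": -1}
    - {"delta_pos": [0, 0, -20], "turn": 0, "jaw": -1}
    - {"delta_pos": [0, 0, -25], "turn": 0, "jaw": -1}
    - {"delta_pos": [0, 0, -25], "turn": 0, "jaw": -1}
    - {"delta_pos": [0, 0, -15], "turn": 0, "jaw": -1}
    - {"delta_pos": [0, 0, -8], "turn": 0, "jaw": -1}

```text
time: 30.38
tool_pos: [0.5904, -0.2382, 0.3274]
tcp_rot: [1.9, 2.497, 0.001]
wrist_force: [0.1, -0.8, -0.9]
width: 0.668
grip_force: 43.0
```

>>> drive_tool:
  increments:
    - {"delta_pos": [0, 0, 0], "turn": 0, "jaw": -1}
    - {"delta_pos": [0, 0, 0], "turn": 0, "jaw": -1}
    - {"delta_pos": [0, 0, 0], "turn": 0, "jaw": -1}

```text
time: 30.63
tool_pos: [0.5891, -0.2375, 0.3224]
tcp_rot: [-1.9, -2.498, 0.001]
wrist_force: [-0.2, 0.9, -1.6]
width: 0.665
grip_force: 43.0
```

```bash
python3 -c "
from h import *
d((.650,-.0085,.35));snap('w4')"
```

```text
yaw_y 0.27 delta [204.6 119.7 -27.5]
```

View pics/w4.png

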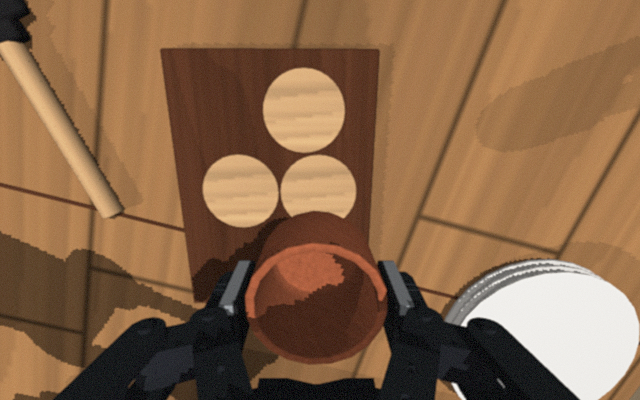

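>>> drive_tool:
  increments:
    - {"delta_pos": [10, 6, 0], "turn": 0, "jaw": -1}
    - {"delta_pos": [22, 13, 0], "turn": 0, "jaw": -1}
    - {"delta_pos": [29, 17, 0], "turn": 0, "jaw": -1}
    - {"delta_pos": [29, 17, 0], "turn": 0, "jaw": -1}
    - {"delta_pos": [29, 17, 0], "turn": 0, "jaw": -1}
    - {"delta_pos": [29, 17, 0], "turn": 0, "jaw": -1}
    - {"delta_pos": [26, 15, 0], "turn": 0, "jaw": -1}
    - {"delta_pos": [18, 10, 0], "turn": 0, "jaw": -1}

```text
time: 31.35
tool_pos: [0.6466, -0.0193, 0.3229]
tcp_rot: [-1.899, -2.5, -0.0]
wrist_force: [0.0, 1.3, -1.3]
width: 0.663
grip_force: 43.0
```

>>> drive_tool:
  increments:
    - {"delta_pos": [10, 6, 0], "turn": 0, "jaw": -1}
    - {"delta_pos": [0, 0, 0], "turn": 0, "jaw": -1}
    - {"delta_pos": [0, 0, 0], "turn": 0, "jaw": -1}
    - {"delta_pos": [0, 0, 0], "turn": 0, "jaw": -1}
    - {"delta_pos": [0, 0, 0], "turn": 0, "jaw": -1}

```text
time: 31.77
tool_pos: [0.6494, -0.0131, 0.3239]
tcp_rot: [-1.904, -2.499, 0.001]
wrist_force: [0.1, 0.1, -2.3]
width: 0.664
grip_force: 43.0
```

```bash
python3 -c "
from h import *
d((.650,-.0085,.2015))"
```

```text
yaw_y 0.2685 delta [  4.3   1.9 122.4]
```

Lower most of the way, settle, then creep.

>>> drive_tool:
  increments:
    - {"delta_pos": [4, 2, 10], "turn": 0, "jaw": -1}
    - {"delta_pos": [0, 0, 20], "turn": 0, "jaw": -1}
    - {"delta_pos": [0, 0, 24], "turn": 0, "jaw": -1}
    - {"delta_pos": [0, 0, 24], "turn": 0, "jaw": -1}
    - {"delta_pos": [0, 0, 16], "turn": 0, "jaw": -1}
    - {"delta_pos": [0, 0, 10], "turn": 0, "jaw": -1}
    - {"delta_pos": [0, 0, 5], "turn": 0, "jaw": -1}
    - {"delta_pos": [0, 0, 2], "turn": 0, "jaw": -1}

```text
time: 32.43
tool_pos: [0.6502, -0.0078, 0.212]
tcp_rot: [-1.902, -2.498, 0.001]
wrist_force: [0.2, 0.3, -1.6]
width: 0.663
grip_force: 43.0
```

>>> drive_tool:
  increments:
    - {"delta_pos": [0, 0, 1], "turn": 0, "jaw": -1}
    - {"delta_pos": [0, 0, 1], "turn": 0, "jaw": -1}
    - {"delta_pos": [0, 0, 1], "turn": 0, "jaw": -1}
    - {"delta_pos": [0, 0, 1], "turn": 0, "jaw": -1}
    - {"delta_pos": [0, 0, 1], "turn": 0, "jaw": -1}
    - {"delta_pos": [0, 0, 1], "turn": 0, "jaw": -1}
    - {"delta_pos": [0, 0, 0], "turn": 0, "jaw": -1}
    - {"delta_pos": [0, 0, 0], "turn": 0, "jaw": -1}

```text
time: 33.1
tool_pos: [0.6505, -0.0073, 0.2072]
tcp_rot: [-1.902, -2.5, 0.0]
wrist_force: [0.3, -0.7, -1.8]
width: 0.665
grip_force: 43.0
```

```bash
python3 -c "
from h import *
import cv2
from workcell import bot
d((.650,-.0085,.2015))
c=bot.read_camera('scene');cv2.imwrite('pics/s5.png',cv2.resize(c['pixels'][150:350,270:470,::-1],None,fx=3,fy=3))
"
```

```text
yaw_y 0.27 delta [-1.  -0.8  5.7]
```

View pics/s5.png

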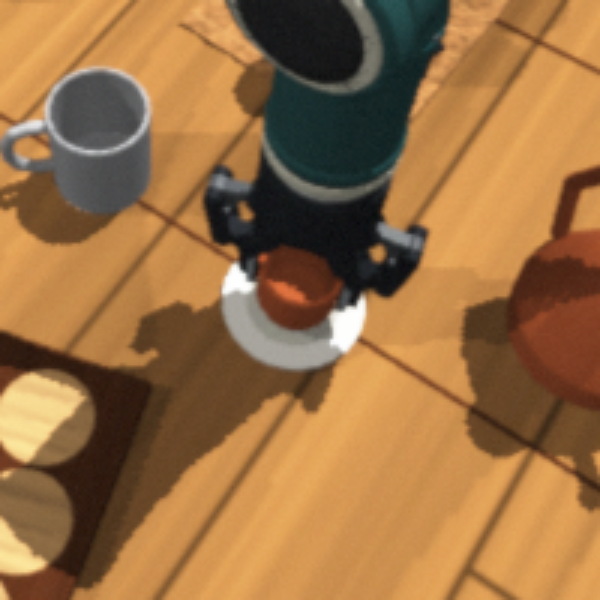

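>>> drive_tool:
  increments:
    - {"delta_pos": [-1, -1, 1], "turn": 0, "jaw": -1}
    - {"delta_pos": [0, 0, 1], "turn": 0, "jaw": -1}
    - {"delta_pos": [0, 0, 1], "turn": 0, "jaw": -1}
    - {"delta_pos": [0, 0, 1], "turn": 0, "jaw": -1}
    - {"delta_pos": [0, 0, 1], "turn": 0, "jaw": -1}
    - {"delta_pos": [0, 0, 0.5], "turn": 0, "jaw": -1}
    - {"delta_pos": [0, 0, 0], "turn": 0, "jaw": -1}
    - {"delta_pos": [0, 0, 0], "turn": 0, "jaw": -1}

```text
time: 33.82
tool_pos: [0.6498, -0.0085, 0.2016]
tcp_rot: [-1.902, -2.5, -0.0]
wrist_force: [0.3, 0.2, -1.5]
width: 0.665
grip_force: 43.0
```

>>> drive_tool:
  increments:
    - {"delta_pos": [0, 0, 0.5], "turn": 0, "jaw": -1}
    - {"delta_pos": [0, 0, 0], "turn": 0, "jaw": -1}
    - {"delta_pos": [0, 0, 0], "turn": 0, "jaw": -1}

```text
time: 34.07
tool_pos: [0.6499, -0.0085, 0.2015]
tcp_rot: [1.902, 2.5, 0.0]
wrist_force: [-1.8, 0.6, 1.3]
width: 0.666
grip_force: 43.2
```

>>> drive_tool:
  increments:
    - {"delta_pos": [0, 0, 0.5], "turn": 0, "jaw": -1}
    - {"delta_pos": [0, 0, 0], "turn": 0, "jaw": -1}
    - {"delta_pos": [0, 0, 0], "turn": 0, "jaw": 1}
    - {"delta_pos": [0, 0, 0], "turn": 0, "jaw": 1}
    - {"delta_pos": [0, 0, 0], "turn": 0, "jaw": 1}
    - {"delta_pos": [0, 0, 0], "turn": 0, "jaw": 1}
    - {"delta_pos": [0, 0, 0], "turn": 0, "jaw": 1}
    - {"delta_pos": [0, 0, 0], "turn": 0, "jaw": 1}

```text
time: 34.73
tool_pos: [0.6499, -0.0086, 0.2006]
tcp_rot: [-1.902, -2.5, 0.0]
wrist_force: [-0.3, -0.2, 0.4]
width: 0.997
grip_force: 0.0
```

>>> drive_tool:
  increments:
    - {"delta_pos": [0, 0, -6], "turn": 0, "jaw": 1}
    - {"delta_pos": [0, 0, -12], "turn": 0, "jaw": 1}
    - {"delta_pos": [0, 0, -25], "turn": 0, "jaw": 1}
    - {"delta_pos": [0, 0, -35], "turn": 0, "jaw": 1}
    - {"delta_pos": [0, 0, -38], "turn": 0, "jaw": 1}
    - {"delta_pos": [0, 0, -38], "turn": 0, "jaw": 1}
    - {"delta_pos": [0, 0, -35], "turn": 0, "jaw": 1}
    - {"delta_pos": [0, 0, -14], "turn": 0, "jaw": 1}

```text
time: 35.4
tool_pos: [0.651, -0.0086, 0.4123]
tcp_rot: [1.896, 2.493, 0.01]
wrist_force: [1.4, 0.2, 1.3]
width: 1.002
grip_force: 0.0
```

>>> drive_tool:
  increments:
    - {"delta_pos": [0, 0, 0], "turn": 0, "jaw": 1}
    - {"delta_pos": [0, 0, 0], "turn": 0, "jaw": 1}

```text
time: 35.57
tool_pos: [0.6499, -0.0085, 0.4055]
tcp_rot: [1.901, 2.498, 0.003]
wrist_force: [-0.4, -0.2, -0.0]
width: 1.0
grip_force: 0.0
```

```bash
python3 -c "
from h import *
d((.5466,.1866,.2434));snap('w6')"
```

```text
yaw_y 0.27 delta [215.8 -48.  161.7]
```

View pics/w6.png

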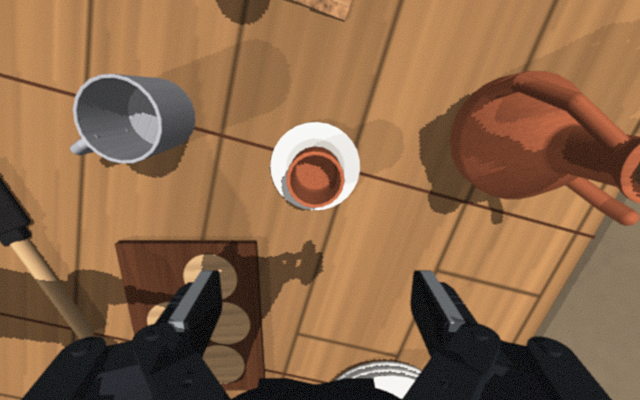

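```bash
python3 -c "
from h import *
s,c=pickle.load(open('w6.pkl','rb'))
print(wpt(c,s,(315,178.5),.058),wpt(c,s,(316,166),.008))
"
```

```text
[ 0.64918713 -0.00578153] [ 0.64981022 -0.00380481]
```

>>> drive_tool:
  increments:
    - {"delta_pos": [20, -5, 0], "turn": 0, "jaw": 1}
    - {"delta_pos": [32, -7, 0], "turn": 0, "jaw": 1}
    - {"delta_pos": [32, -7, 0], "turn": 0, "jaw": 1}
    - {"delta_pos": [32, -7, 0], "turn": 0, "jaw": 1}
    - {"delta_pos": [32, -7, 0], "turn": 0, "jaw": 1}
    - {"delta_pos": [32, -7, 0], "turn": 0, "jaw": 1}
    - {"delta_pos": [22, -5, 0], "turn": 0, "jaw": 1}
    - {"delta_pos": [14, -3, 0], "turn": 0, "jaw": 1}
  grip_force: 60

```text
time: 36.28
tool_pos: [0.5438, 0.1886, 0.4004]
tcp_rot: [-1.898, -2.499, 0.007]
wrist_force: [-0.7, -1.0, 0.1]
width: 1.0
grip_force: 0.0
```

>>> drive_tool:
  increments:
    - {"delta_pos": [0, 0, 0], "turn": 0, "jaw": 1}
    - {"delta_pos": [0, 0, 0], "turn": 0, "jaw": 1}
    - {"delta_pos": [0, 0, 0], "turn": 0, "jaw": 1}
    - {"delta_pos": [0, 0, 0], "turn": 0, "jaw": 1}

```text
time: 36.62
tool_pos: [0.5465, 0.1858, 0.4031]
tcp_rot: [-1.904, -2.499, 0.002]
wrist_force: [0.2, -0.2, -0.0]
width: 1.0
grip_force: 0.0
```

```bash
python3 -c "
from h import *
d((.5466,.1866,.2434))"
```

```text
yaw_y 0.2687 delta [  0.8   0.4 159.7]
```

>>> drive_tool:
  increments:
    - {"delta_pos": [0.5, 0.5, 12], "turn": 0, "jaw": 1}
    - {"delta_pos": [0, 0, 24], "turn": 0, "jaw": 1}
    - {"delta_pos": [0, 0, 36], "turn": 0, "jaw": 1}
    - {"delta_pos": [0, 0, 36], "turn": 0, "jaw": 1}
    - {"delta_pos": [0, 0, 28], "turn": 0, "jaw": 1}
    - {"delta_pos": [0, 0, 16], "turn": 0, "jaw": 1}
    - {"delta_pos": [0, 0, 9], "turn": 0, "jaw": 1}
    - {"delta_pos": [0, 0, 0], "turn": 0, "jaw": 1}

```text
time: 37.28
tool_pos: [0.5452, 0.1863, 0.2393]
tcp_rot: [-1.902, -2.497, 0.007]
wrist_force: [1.0, -0.1, 0.7]
width: 1.002
grip_force: 0.0
```

>>> drive_tool:
  increments:
    - {"delta_pos": [0, 0, 0], "turn": 0, "jaw": 1}
    - {"delta_pos": [0, 0, 0], "turn": 0, "jaw": 1}
    - {"delta_pos": [0, 0, 0], "turn": 0, "jaw": 1}

```text
time: 37.53
tool_pos: [0.5475, 0.1876, 0.2447]
tcp_rot: [1.901, 2.498, 0.005]
wrist_force: [-0.0, -0.4, -0.1]
width: 0.999
grip_force: 0.0
```

>>> drive_tool:
  increments:
    - {"delta_pos": [0, 0, 0], "turn": 0, "jaw": -1}
    - {"delta_pos": [0, 0, 0], "turn": 0, "jaw": -1}
    - {"delta_pos": [0, 0, 0], "turn": 0, "jaw": -1}
    - {"delta_pos": [0, 0, 0], "turn": 0, "jaw": -1}
    - {"delta_pos": [0, 0, 0], "turn": 0, "jaw": -1}
    - {"delta_pos": [0, 0, 0], "turn": 0, "jaw": -1}
    - {"delta_pos": [0, 0, 0], "turn": 0, "jaw": -1}
    - {"delta_pos": [0, 0, 0], "turn": 0, "jaw": -1}

```text
time: 38.2
tool_pos: [0.5469, 0.1877, 0.244]
tcp_rot: [1.901, 2.499, 0.003]
wrist_force: [-0.8, -0.5, 6.8]
width: 0.621
grip_force: 63.4
```

>>> drive_tool:
  increments:
    - {"delta_pos": [0, 0, -8], "turn": 0, "jaw": -1}
    - {"delta_pos": [0, 0, -20], "turn": 0, "jaw": -1}
    - {"delta_pos": [0, 0, -34], "turn": 0, "jaw": -1}
    - {"delta_pos": [0, 0, -34], "turn": 0, "jaw": -1}
    - {"delta_pos": [0, 0, -34], "turn": 0, "jaw": -1}
    - {"delta_pos": [0, 0, -20], "turn": 0, "jaw": -1}
    - {"delta_pos": [0, 0, -10], "turn": 0, "jaw": -1}
    - {"delta_pos": [-10, -1.5, 0], "turn": 0, "jaw": -1}

```text
time: 38.87
tool_pos: [0.5479, 0.1784, 0.4055]
tcp_rot: [1.899, 2.5, 0.007]
wrist_force: [0.5, 0.3, -2.9]
width: 0.617
grip_force: 63.6
```

>>> drive_tool:
  increments:
    - {"delta_pos": [-22, -3.5, 0], "turn": 0, "jaw": -1}
    - {"delta_pos": [-32, -5.5, 0], "turn": 0, "jaw": -1}
    - {"delta_pos": [-32, -5.5, 0], "turn": 0, "jaw": -1}
    - {"delta_pos": [-32, -5.5, 0], "turn": 0, "jaw": -1}
    - {"delta_pos": [-32, -5.5, 0], "turn": 0, "jaw": -1}
    - {"delta_pos": [-32, -5.5, 0], "turn": 0, "jaw": -1}
    - {"delta_pos": [-32, -5.5, 0], "turn": 0, "jaw": -1}
    - {"delta_pos": [-32, -5.5, 0], "turn": 0, "jaw": -1}

```text
time: 39.53
tool_pos: [0.5714, -0.073, 0.3992]
tcp_rot: [-1.899, -2.496, 0.005]
wrist_force: [0.5, 0.2, -2.5]
width: 0.619
grip_force: 63.6
```

>>> drive_tool:
  increments:
    - {"delta_pos": [-32, -5.5, 0], "turn": 0, "jaw": -1}
    - {"delta_pos": [-32, -5.5, 0], "turn": 0, "jaw": -1}
    - {"delta_pos": [-32, -5.5, 0], "turn": 0, "jaw": -1}
    - {"delta_pos": [-32, -5.5, 0], "turn": 0, "jaw": -1}
    - {"delta_pos": [-32, -5.5, 0], "turn": 0, "jaw": -1}
    - {"delta_pos": [-32, -5.5, 0], "turn": 0, "jaw": -1}
    - {"delta_pos": [-22, -4, 0], "turn": 0, "jaw": -1}
    - {"delta_pos": [-14, -3, 0], "turn": 0, "jaw": -1}

```text
time: 40.2
tool_pos: [0.5936, -0.3042, 0.3988]
tcp_rot: [-1.902, -2.494, 0.003]
wrist_force: [1.0, 1.1, -2.1]
width: 0.619
grip_force: 63.6
```

>>> drive_tool:
  increments:
    - {"delta_pos": [-4, -1, 0], "turn": 0, "jaw": -1}
    - {"delta_pos": [0, 0, 0], "turn": 0, "jaw": -1}
    - {"delta_pos": [0, 0, 0], "turn": 0, "jaw": -1}
    - {"delta_pos": [0, 0, 0], "turn": 0, "jaw": -1}
    - {"delta_pos": [0, 0, 0], "turn": 0, "jaw": -1}

```text
time: 40.62
tool_pos: [0.5952, -0.3039, 0.4027]
tcp_rot: [-1.9, -2.502, -0.0]
wrist_force: [0.2, 0.3, -2.9]
width: 0.619
grip_force: 63.6
```

```bash
python3 -c "
from h import *
d((.597,-.3065,.252))"
```

```text
yaw_y 0.2717 delta [ -3.    1.1 150.7]
```

>>> drive_tool:
  increments:
    - {"delta_pos": [-1, 1, 12], "turn": 0, "jaw": -1}
    - {"delta_pos": [0, 0, 24], "turn": 0, "jaw": -1}
    - {"delta_pos": [0, 0, 34], "turn": 0, "jaw": -1}
    - {"delta_pos": [0, 0, 34], "turn": 0, "jaw": -1}
    - {"delta_pos": [0, 0, 22], "turn": 0, "jaw": -1}
    - {"delta_pos": [0, 0, 12], "turn": 0, "jaw": -1}
    - {"delta_pos": [0, 0, 6], "turn": 0, "jaw": -1}
    - {"delta_pos": [0, 0, 1.5], "turn": 0, "jaw": -1}

```text
time: 41.28
tool_pos: [0.5962, -0.3056, 0.256]
tcp_rot: [-1.901, -2.499, 0.0]
wrist_force: [-0.7, 0.1, -1.6]
width: 0.614
grip_force: 63.6
```

>>> drive_tool:
  increments:
    - {"delta_pos": [0, 0, 0], "turn": 0, "jaw": -1}
    - {"delta_pos": [0, 0, 0], "turn": 0, "jaw": -1}
    - {"delta_pos": [0, 0, 0], "turn": 0, "jaw": -1}
    - {"delta_pos": [0, 0, 0], "turn": 0, "jaw": -1}

```text
time: 41.62
tool_pos: [0.597, -0.3065, 0.2592]
tcp_rot: [1.9, 2.498, 0.001]
wrist_force: [0.3, 0.2, -2.7]
width: 0.62
grip_force: 63.6
```

XY exact; 7 mm left to go.

>>> drive_tool:
  increments:
    - {"delta_pos": [0, 0, 1.5], "turn": 0, "jaw": -1}
    - {"delta_pos": [0, 0, 1.5], "turn": 0, "jaw": -1}
    - {"delta_pos": [0, 0, 1.5], "turn": 0, "jaw": -1}
    - {"delta_pos": [0, 0, 1.5], "turn": 0, "jaw": -1}
    - {"delta_pos": [0, 0, 1.5], "turn": 0, "jaw": -1}
    - {"delta_pos": [0, 0, 0], "turn": 0, "jaw": -1}
    - {"delta_pos": [0, 0, 0], "turn": 0, "jaw": -1}
    - {"delta_pos": [0, 0, 0], "turn": 0, "jaw": -1}

```text
time: 42.28
tool_pos: [0.5964, -0.3063, 0.252]
tcp_rot: [1.902, 2.5, -0.0]
wrist_force: [-4.6, 2.4, 9.3]
width: 0.619
grip_force: 64.6
```

>>> drive_tool:
  increments:
    - {"delta_pos": [0, 0, 0], "turn": 0, "jaw": 1}
    - {"delta_pos": [0, 0, 0], "turn": 0, "jaw": 1}
    - {"delta_pos": [0, 0, 0], "turn": 0, "jaw": 1}
    - {"delta_pos": [0, 0, 0], "turn": 0, "jaw": 1}
    - {"delta_pos": [0, 0, 0], "turn": 0, "jaw": 1}
    - {"delta_pos": [0, 0, -6], "turn": 0, "jaw": 1}

```text
time: 42.78
tool_pos: [0.5957, -0.3058, 0.2541]
tcp_rot: [-1.9, -2.498, 0.001]
wrist_force: [0.3, 0.6, -0.0]
width: 0.995
grip_force: 0.0
```

>>> drive_tool:
  increments:
    - {"delta_pos": [0, 0, -15], "turn": 0, "jaw": 1}
    - {"delta_pos": [0, 0, -28], "turn": 0, "jaw": 1}
    - {"delta_pos": [0, 0, -36], "turn": 0, "jaw": 1}
    - {"delta_pos": [0, 0, -36], "turn": 0, "jaw": 1}
    - {"delta_pos": [0, 0, -32], "turn": 0, "jaw": 1}
    - {"delta_pos": [10, 2, 0], "turn": 0, "jaw": 1}
    - {"delta_pos": [22, 4, 0], "turn": 0, "jaw": 1}
    - {"delta_pos": [32, 6, 0], "turn": 0, "jaw": 1}

```text
time: 43.45
tool_pos: [0.5909, -0.2424, 0.4043]
tcp_rot: [1.904, 2.495, 0.0]
wrist_force: [0.2, 1.3, 0.1]
width: 1.005
grip_force: 0.0
```

>>> drive_tool:
  increments:
    - {"delta_pos": [32, 6, 0], "turn": 0, "jaw": 1}
    - {"delta_pos": [32, 6, 0], "turn": 0, "jaw": 1}
    - {"delta_pos": [32, 6, 0], "turn": 0, "jaw": 1}
    - {"delta_pos": [32, 6, 0], "turn": 0, "jaw": 1}
    - {"delta_pos": [32, 6, 0], "turn": 0, "jaw": 1}
    - {"delta_pos": [32, 6, 0], "turn": 0, "jaw": 1}
    - {"delta_pos": [32, 6, 0], "turn": 0, "jaw": 1}
    - {"delta_pos": [32, 6, 0], "turn": 0, "jaw": 1}

```text
time: 44.12
tool_pos: [0.5683, 0.0199, 0.403]
tcp_rot: [1.902, 2.5, 0.001]
wrist_force: [-0.1, -0.3, 0.4]
width: 1.002
grip_force: 0.0
```

>>> drive_tool:
  increments:
    - {"delta_pos": [32, 6, 0], "turn": 0, "jaw": 1}
    - {"delta_pos": [32, 6, 0], "turn": 0, "jaw": 1}
    - {"delta_pos": [32, 6, 0], "turn": 0, "jaw": 1}
    - {"delta_pos": [32, 6, 0], "turn": 0, "jaw": 1}
    - {"delta_pos": [32, 6, 0], "turn": 0, "jaw": 1}
    - {"delta_pos": [32, 6, 0], "turn": 0, "jaw": 1}
    - {"delta_pos": [22, 3, 0], "turn": 0, "jaw": 1}
    - {"delta_pos": [14, 2, 0], "turn": 0, "jaw": 1}

```text
time: 44.78
tool_pos: [0.5468, 0.2514, 0.4029]
tcp_rot: [-1.899, -2.502, -0.001]
wrist_force: [0.2, 0.3, 0.1]
width: 1.002
grip_force: 0.0
```

>>> drive_tool:
  increments:
    - {"delta_pos": [6, 1, 0], "turn": 0, "jaw": 1}
    - {"delta_pos": [0, 0, 0], "turn": 0, "jaw": 1}
    - {"delta_pos": [0, 0, 0], "turn": 0, "jaw": 1}
    - {"delta_pos": [0, 0, 0], "turn": 0, "jaw": 1}
    - {"delta_pos": [0, 0, 0], "turn": 0, "jaw": 1}

```text
time: 45.2
tool_pos: [0.5471, 0.2537, 0.4027]
tcp_rot: [1.904, 2.498, -0.001]
wrist_force: [-0.2, 0.1, 0.9]
width: 1.001
grip_force: 0.0
```

```bash
python3 -c "
from h import *
d((.5466,.2551,.259))"
```

```text
yaw_y 0.2684 delta [ 1.500e+00 -1.000e-01  1.437e+02]
```

>>> drive_tool:
  increments:
    - {"delta_pos": [0.5, 0, 12], "turn": 0, "jaw": 1}
    - {"delta_pos": [0, 0, 24], "turn": 0, "jaw": 1}
    - {"delta_pos": [0, 0, 34], "turn": 0, "jaw": 1}
    - {"delta_pos": [0, 0, 34], "turn": 0, "jaw": 1}
    - {"delta_pos": [0, 0, 22], "turn": 0, "jaw": 1}
    - {"delta_pos": [0, 0, 12], "turn": 0, "jaw": 1}
    - {"delta_pos": [0, 0, 7], "turn": 0, "jaw": 1}
    - {"delta_pos": [0, 0, 0], "turn": 0, "jaw": 1}

```text
time: 45.87
tool_pos: [0.5463, 0.2549, 0.2559]
tcp_rot: [-1.902, -2.499, 0.004]
wrist_force: [0.4, 0.1, -0.3]
width: 0.997
grip_force: 0.0
```

>>> drive_tool:
  increments:
    - {"delta_pos": [0, 0, 0], "turn": 0, "jaw": 1}
    - {"delta_pos": [0, 0, 0], "turn": 0, "jaw": 1}
    - {"delta_pos": [0, 0, 0], "turn": 0, "jaw": 1}

```text
time: 46.12
tool_pos: [0.5476, 0.2559, 0.2598]
tcp_rot: [1.901, 2.499, 0.005]
wrist_force: [-0.1, -0.2, 0.5]
width: 1.002
grip_force: 0.0
```

>>> drive_tool:
  increments:
    - {"delta_pos": [0, 0, 0], "turn": 0, "jaw": -1}
    - {"delta_pos": [0, 0, 0], "turn": 0, "jaw": -1}
    - {"delta_pos": [0, 0, 0], "turn": 0, "jaw": -1}
    - {"delta_pos": [0, 0, 0], "turn": 0, "jaw": -1}
    - {"delta_pos": [0, 0, 0], "turn": 0, "jaw": -1}
    - {"delta_pos": [0, 0, 0], "turn": 0, "jaw": -1}
    - {"delta_pos": [0, 0, 0], "turn": 0, "jaw": -1}
    - {"delta_pos": [0, 0, 0], "turn": 0, "jaw": -1}

```text
time: 46.78
tool_pos: [0.5469, 0.2557, 0.2591]
tcp_rot: [1.902, 2.5, 0.002]
wrist_force: [-2.2, -0.7, 5.7]
width: 0.663
grip_force: 63.4
```

>>> drive_tool:
  increments:
    - {"delta_pos": [0, 0, -8], "turn": 0, "jaw": -1}
    - {"delta_pos": [0, 0, -20], "turn": 0, "jaw": -1}
    - {"delta_pos": [0, 0, -30], "turn": 0, "jaw": -1}
    - {"delta_pos": [0, 0, -30], "turn": 0, "jaw": -1}
    - {"delta_pos": [0, 0, -30], "turn": 0, "jaw": -1}
    - {"delta_pos": [0, 0, -18], "turn": 0, "jaw": -1}
    - {"delta_pos": [0, 0, -10], "turn": 0, "jaw": -1}
    - {"delta_pos": [-10, -2.5, 0], "turn": 0, "jaw": -1}

```text
time: 47.45
tool_pos: [0.5474, 0.2464, 0.4066]
tcp_rot: [1.899, 2.5, 0.008]
wrist_force: [-0.5, 0.5, -3.7]
width: 0.662
grip_force: 65.0
```

>>> drive_tool:
  increments:
    - {"delta_pos": [-22, -5.5, 0], "turn": 0, "jaw": -1}
    - {"delta_pos": [-32, -7.6, 0], "turn": 0, "jaw": -1}
    - {"delta_pos": [-32, -7.6, 0], "turn": 0, "jaw": -1}
    - {"delta_pos": [-32, -7.6, 0], "turn": 0, "jaw": -1}
    - {"delta_pos": [-32, -7.6, 0], "turn": 0, "jaw": -1}
    - {"delta_pos": [-32, -7.6, 0], "turn": 0, "jaw": -1}
    - {"delta_pos": [-32, -7.6, 0], "turn": 0, "jaw": -1}
    - {"delta_pos": [-32, -7.6, 0], "turn": 0, "jaw": -1}

```text
time: 48.12
tool_pos: [0.5545, -0.0097, 0.4007]
tcp_rot: [-1.9, -2.497, 0.005]
wrist_force: [-0.2, -0.6, -3.5]
width: 0.661
grip_force: 65.0
```

>>> drive_tool:
  increments:
    - {"delta_pos": [-32, -7.6, 0], "turn": 0, "jaw": -1}
    - {"delta_pos": [-32, -7.6, 0], "turn": 0, "jaw": -1}
    - {"delta_pos": [-32, -7.6, 0], "turn": 0, "jaw": -1}
    - {"delta_pos": [-32, -7.6, 0], "turn": 0, "jaw": -1}
    - {"delta_pos": [-22, -5.5, 0], "turn": 0, "jaw": -1}
    - {"delta_pos": [-12, -3, 0], "turn": 0, "jaw": -1}
    - {"delta_pos": [0, 0, 0], "turn": 0, "jaw": -1}
    - {"delta_pos": [0, 0, 0], "turn": 0, "jaw": -1}

```text
time: 48.78
tool_pos: [0.5609, -0.1745, 0.4017]
tcp_rot: [-1.902, -2.496, 0.001]
wrist_force: [0.4, 0.6, -4.2]
width: 0.659
grip_force: 64.9
```

>>> drive_tool:
  increments:
    - {"delta_pos": [0, 0, 0], "turn": 0, "jaw": -1}
    - {"delta_pos": [0, 0, 0], "turn": 0, "jaw": -1}
    - {"delta_pos": [0, 0, 0], "turn": 0, "jaw": -1}

```text
time: 49.03
tool_pos: [0.5617, -0.1729, 0.4034]
tcp_rot: [-1.9, -2.501, -0.0]
wrist_force: [0.3, -0.8, -3.1]
width: 0.661
grip_force: 64.9
```

```bash
python3 -c "
from h import *
d((.5614,-.1757,.2671))"
```

```text
yaw_y 0.2716 delta [ -2.7  -1.  136.3]
```

>>> drive_tool:
  increments:
    - {"delta_pos": [-1, -1, 12], "turn": 0, "jaw": -1}
    - {"delta_pos": [0, 0, 24], "turn": 0, "jaw": -1}
    - {"delta_pos": [0, 0, 32], "turn": 0, "jaw": -1}
    - {"delta_pos": [0, 0, 30], "turn": 0, "jaw": -1}
    - {"delta_pos": [0, 0, 18], "turn": 0, "jaw": -1}
    - {"delta_pos": [0, 0, 9], "turn": 0, "jaw": -1}
    - {"delta_pos": [0, 0, 5], "turn": 0, "jaw": -1}
    - {"delta_pos": [0, 0, 1.5], "turn": 0, "jaw": -1}

```text
time: 49.7
tool_pos: [0.561, -0.175, 0.2715]
tcp_rot: [-1.901, -2.5, 0.0]
wrist_force: [0.8, -0.7, -3.0]
width: 0.66
grip_force: 65.0
```

>>> drive_tool:
  increments:
    - {"delta_pos": [0, 0, 0], "turn": 0, "jaw": -1}
    - {"delta_pos": [0, 0, 0], "turn": 0, "jaw": -1}
    - {"delta_pos": [0, 0, 0], "turn": 0, "jaw": -1}
    - {"delta_pos": [0, 0, 0], "turn": 0, "jaw": -1}

```text
time: 50.03
tool_pos: [0.5616, -0.1755, 0.2737]
tcp_rot: [1.901, 2.498, 0.001]
wrist_force: [0.1, -0.1, -3.4]
width: 0.659
grip_force: 65.0
```

>>> drive_tool:
  increments:
    - {"delta_pos": [0, 0, 1.5], "turn": 0, "jaw": -1}
    - {"delta_pos": [0, 0, 1.5], "turn": 0, "jaw": -1}
    - {"delta_pos": [0, 0, 1.5], "turn": 0, "jaw": -1}
    - {"delta_pos": [0, 0, 1.5], "turn": 0, "jaw": -1}
    - {"delta_pos": [0, 0, 1], "turn": 0, "jaw": -1}
    - {"delta_pos": [0, 0, 0], "turn": 0, "jaw": -1}
    - {"delta_pos": [0, 0, 0], "turn": 0, "jaw": -1}
    - {"delta_pos": [0, 0, 0], "turn": 0, "jaw": -1}

```text
time: 50.7
tool_pos: [0.5611, -0.1756, 0.2671]
tcp_rot: [1.902, 2.5, -0.001]
wrist_force: [-5.1, 0.7, 8.1]
width: 0.657
grip_force: 65.9
```

>>> drive_tool:
  increments:
    - {"delta_pos": [0, 0, 0], "turn": 0, "jaw": 1}
    - {"delta_pos": [0, 0, 0], "turn": 0, "jaw": 1}
    - {"delta_pos": [0, 0, 0], "turn": 0, "jaw": 1}
    - {"delta_pos": [0, 0, 0], "turn": 0, "jaw": 1}
    - {"delta_pos": [0, 0, 0], "turn": 0, "jaw": 1}
    - {"delta_pos": [0, 0, -6], "turn": 0, "jaw": 1}

```text
time: 51.2
tool_pos: [0.5604, -0.1751, 0.27]
tcp_rot: [-1.901, -2.498, 0.001]
wrist_force: [-0.4, -0.2, -0.9]
width: 1.001
grip_force: 0.0
```

>>> drive_tool:
  increments:
    - {"delta_pos": [0, 0, -15], "turn": 0, "jaw": 1}
    - {"delta_pos": [0, 0, -25], "turn": 0, "jaw": 1}
    - {"delta_pos": [0, 0, -34], "turn": 0, "jaw": 1}
    - {"delta_pos": [0, 0, -34], "turn": 0, "jaw": 1}
    - {"delta_pos": [0, 0, -24], "turn": 0, "jaw": 1}
    - {"delta_pos": [10, 2.5, 0], "turn": 0, "jaw": 1}
    - {"delta_pos": [22, 5.5, 0], "turn": 0, "jaw": 1}
    - {"delta_pos": [32, 8, 0], "turn": 0, "jaw": 1}

```text
time: 51.87
tool_pos: [0.5594, -0.1102, 0.4041]
tcp_rot: [1.905, 2.496, 0.0]
wrist_force: [-0.6, 0.5, -0.7]
width: 0.999
grip_force: 0.0
```

>>> drive_tool:
  increments:
    - {"delta_pos": [32, 8, 0], "turn": 0, "jaw": 1}
    - {"delta_pos": [32, 8, 0], "turn": 0, "jaw": 1}
    - {"delta_pos": [32, 8, 0], "turn": 0, "jaw": 1}
    - {"delta_pos": [32, 8, 0], "turn": 0, "jaw": 1}
    - {"delta_pos": [32, 8, 0], "turn": 0, "jaw": 1}
    - {"delta_pos": [32, 8, 0], "turn": 0, "jaw": 1}
    - {"delta_pos": [32, 8, 0], "turn": 0, "jaw": 1}
    - {"delta_pos": [32, 8, 0], "turn": 0, "jaw": 1}

```text
time: 52.53
tool_pos: [0.5521, 0.1562, 0.4029]
tcp_rot: [-1.902, -2.5, 0.0]
wrist_force: [0.2, -0.4, 0.6]
width: 1.003
grip_force: 0.0
```

>>> drive_tool:
  increments:
    - {"delta_pos": [32, 8, 0], "turn": 0, "jaw": 1}
    - {"delta_pos": [32, 8, 0], "turn": 0, "jaw": 1}
    - {"delta_pos": [32, 8, 0], "turn": 0, "jaw": 1}
    - {"delta_pos": [32, 8, 0], "turn": 0, "jaw": 1}
    - {"delta_pos": [22, 5.5, 0], "turn": 0, "jaw": 1}
    - {"delta_pos": [14, 3, 0], "turn": 0, "jaw": 1}
    - {"delta_pos": [0, 0, 0], "turn": 0, "jaw": 1}
    - {"delta_pos": [0, 0, 0], "turn": 0, "jaw": 1}

```text
time: 53.2
tool_pos: [0.5477, 0.3236, 0.4026]
tcp_rot: [1.9, 2.502, -0.002]
wrist_force: [0.2, -0.1, -0.1]
width: 0.998
grip_force: 0.0
```

>>> drive_tool:
  increments:
    - {"delta_pos": [0, 0, 0], "turn": 0, "jaw": 1}
    - {"delta_pos": [0, 0, 0], "turn": 0, "jaw": 1}
    - {"delta_pos": [0, 0, 0], "turn": 0, "jaw": 1}

```text
time: 53.45
tool_pos: [0.5483, 0.322, 0.4032]
tcp_rot: [1.904, 2.499, -0.0]
wrist_force: [0.4, 0.9, 0.0]
width: 0.999
grip_force: 0.0
```

```bash
python3 -c "
from h import *
d((.5471,.3238,.2709))"
```

```text
yaw_y 0.2684 delta [  2.1  -0.6 132.3]
```

>>> drive_tool:
  increments:
    - {"delta_pos": [1, -1, 12], "turn": 0, "jaw": 1}
    - {"delta_pos": [0, 0, 24], "turn": 0, "jaw": 1}
    - {"delta_pos": [0, 0, 32], "turn": 0, "jaw": 1}
    - {"delta_pos": [0, 0, 30], "turn": 0, "jaw": 1}
    - {"delta_pos": [0, 0, 20], "turn": 0, "jaw": 1}
    - {"delta_pos": [0, 0, 10], "turn": 0, "jaw": 1}
    - {"delta_pos": [0, 0, 5.5], "turn": 0, "jaw": 1}
    - {"delta_pos": [0, 0, 0], "turn": 0, "jaw": 1}

```text
time: 54.12
tool_pos: [0.5465, 0.3235, 0.2683]
tcp_rot: [-1.902, -2.499, 0.003]
wrist_force: [0.3, -0.1, -0.7]
width: 1.0
grip_force: 0.0
```

>>> drive_tool:
  increments:
    - {"delta_pos": [0, 0, 0], "turn": 0, "jaw": 1}
    - {"delta_pos": [0, 0, 0], "turn": 0, "jaw": 1}
    - {"delta_pos": [0, 0, 0], "turn": 0, "jaw": 1}

```text
time: 54.37
tool_pos: [0.5476, 0.3244, 0.2717]
tcp_rot: [1.901, 2.499, 0.005]
wrist_force: [-0.0, -0.2, 0.0]
width: 1.001
grip_force: 0.0
```

>>> drive_tool:
  increments:
    - {"delta_pos": [0, 0, 0], "turn": 0, "jaw": -1}
    - {"delta_pos": [0, 0, 0], "turn": 0, "jaw": -1}
    - {"delta_pos": [0, 0, 0], "turn": 0, "jaw": -1}
    - {"delta_pos": [0, 0, 0], "turn": 0, "jaw": -1}
    - {"delta_pos": [0, 0, 0], "turn": 0, "jaw": -1}
    - {"delta_pos": [0, 0, 0], "turn": 0, "jaw": -1}
    - {"delta_pos": [0, 0, 0], "turn": 0, "jaw": -1}
    - {"delta_pos": [0, 0, 0], "turn": 0, "jaw": -1}

```text
time: 55.03
tool_pos: [0.547, 0.3242, 0.2705]
tcp_rot: [1.902, 2.5, 0.002]
wrist_force: [-0.0, -1.1, 5.6]
width: 0.55
grip_force: 62.3
```

>>> drive_tool:
  increments:
    - {"delta_pos": [0, 0, -8], "turn": 0, "jaw": -1}
    - {"delta_pos": [0, 0, -20], "turn": 0, "jaw": -1}
    - {"delta_pos": [0, 0, -32], "turn": 0, "jaw": -1}
    - {"delta_pos": [0, 0, -32], "turn": 0, "jaw": -1}
    - {"delta_pos": [0, 0, -30], "turn": 0, "jaw": -1}
    - {"delta_pos": [0, 0, -18], "turn": 0, "jaw": -1}
    - {"delta_pos": [0, 0, -10], "turn": 0, "jaw": -1}
    - {"delta_pos": [-10, -3, 0], "turn": 0, "jaw": -1}

```text
time: 55.7
tool_pos: [0.5469, 0.3147, 0.4223]
tcp_rot: [1.9, 2.501, 0.007]
wrist_force: [1.0, 0.4, -2.4]
width: 0.549
grip_force: 62.1
```

>>> drive_tool:
  increments:
    - {"delta_pos": [-20, -6.5, 0], "turn": 0, "jaw": -1}
    - {"delta_pos": [-32, -10.2, 0], "turn": 0, "jaw": -1}
    - {"delta_pos": [-32, -10.2, 0], "turn": 0, "jaw": -1}
    - {"delta_pos": [-32, -10.2, 0], "turn": 0, "jaw": -1}
    - {"delta_pos": [-32, -10.2, 0], "turn": 0, "jaw": -1}
    - {"delta_pos": [-32, -10.2, 0], "turn": 0, "jaw": -1}
    - {"delta_pos": [-32, -10.2, 0], "turn": 0, "jaw": -1}
    - {"delta_pos": [-32, -10.2, 0], "turn": 0, "jaw": -1}

```text
time: 56.37
tool_pos: [0.5351, 0.0555, 0.4166]
tcp_rot: [-1.9, -2.497, 0.006]
wrist_force: [1.2, -0.8, -2.7]
width: 0.546
grip_force: 62.1
```

>>> drive_tool:
  increments:
    - {"delta_pos": [-32, -10.2, 0], "turn": 0, "jaw": -1}
    - {"delta_pos": [-32, -10.2, 0], "turn": 0, "jaw": -1}
    - {"delta_pos": [-32, -10.2, 0], "turn": 0, "jaw": -1}
    - {"delta_pos": [-32, -10.2, 0], "turn": 0, "jaw": -1}
    - {"delta_pos": [-32, -10.2, 0], "turn": 0, "jaw": -1}
    - {"delta_pos": [-32, -10.2, 0], "turn": 0, "jaw": -1}
    - {"delta_pos": [-32, -10.2, 0], "turn": 0, "jaw": -1}
    - {"delta_pos": [-26, -8.2, 0], "turn": 0, "jaw": -1}

```text
time: 57.03
tool_pos: [0.5248, -0.2069, 0.4166]
tcp_rot: [-1.901, -2.496, 0.003]
wrist_force: [0.3, 0.6, -2.2]
width: 0.548
grip_force: 62.1
```

>>> drive_tool:
  increments:
    - {"delta_pos": [-24, -8, 0], "turn": 0, "jaw": -1}
    - {"delta_pos": [-18, -6, 0], "turn": 0, "jaw": -1}
    - {"delta_pos": [-8, -2, 0], "turn": 0, "jaw": -1}
    - {"delta_pos": [0, 0, 0], "turn": 0, "jaw": -1}
    - {"delta_pos": [0, 0, 0], "turn": 0, "jaw": -1}
    - {"delta_pos": [0, 0, 0], "turn": 0, "jaw": -1}
    - {"delta_pos": [0, 0, 0], "turn": 0, "jaw": -1}
    - {"delta_pos": [0, 0, 0], "turn": 0, "jaw": -1}

```text
time: 57.7
tool_pos: [0.5246, -0.2558, 0.4196]
tcp_rot: [-1.9, -2.502, -0.0]
wrist_force: [-0.0, -0.2, -2.5]
width: 0.548
grip_force: 62.0
```

```bash
python3 -c "
from h import *
d((.5248,-.2571,.2784))"
```

```text
yaw_y 0.2716 delta [ -1.4  -0.2 141.2]
```

>>> drive_tool:
  increments:
    - {"delta_pos": [0, 0, 12], "turn": 0, "jaw": -1}
    - {"delta_pos": [0, 0, 24], "turn": 0, "jaw": -1}
    - {"delta_pos": [0, 0, 32], "turn": 0, "jaw": -1}
    - {"delta_pos": [0, 0, 32], "turn": 0, "jaw": -1}
    - {"delta_pos": [0, 0, 20], "turn": 0, "jaw": -1}
    - {"delta_pos": [0, 0, 9], "turn": 0, "jaw": -1}
    - {"delta_pos": [0, 0, 5], "turn": 0, "jaw": -1}
    - {"delta_pos": [0, 0, 1.5], "turn": 0, "jaw": -1}

```text
time: 58.37
tool_pos: [0.5245, -0.2567, 0.2835]
tcp_rot: [-1.901, -2.5, 0.0]
wrist_force: [-0.7, 0.1, -1.9]
width: 0.546
grip_force: 62.1
```

>>> drive_tool:
  increments:
    - {"delta_pos": [0, 0, 0], "turn": 0, "jaw": -1}
    - {"delta_pos": [0, 0, 0], "turn": 0, "jaw": -1}
    - {"delta_pos": [0, 0, 0], "turn": 0, "jaw": -1}
    - {"delta_pos": [0, 0, 0], "turn": 0, "jaw": -1}

```text
time: 58.7
tool_pos: [0.525, -0.2573, 0.2858]
tcp_rot: [1.901, 2.498, 0.001]
wrist_force: [0.3, 0.1, -2.9]
width: 0.551
grip_force: 62.1
```

>>> drive_tool:
  increments:
    - {"delta_pos": [0, 0, 1.5], "turn": 0, "jaw": -1}
    - {"delta_pos": [0, 0, 1.5], "turn": 0, "jaw": -1}
    - {"delta_pos": [0, 0, 1.5], "turn": 0, "jaw": -1}
    - {"delta_pos": [0, 0, 1.5], "turn": 0, "jaw": -1}
    - {"delta_pos": [0, 0, 1.5], "turn": 0, "jaw": -1}
    - {"delta_pos": [0, 0, 0], "turn": 0, "jaw": -1}
    - {"delta_pos": [0, 0, 0], "turn": 0, "jaw": -1}
    - {"delta_pos": [0, 0, 0], "turn": 0, "jaw": -1}

```text
time: 59.37
tool_pos: [0.5246, -0.2573, 0.2785]
tcp_rot: [1.902, 2.5, -0.0]
wrist_force: [-4.1, 0.9, 7.8]
width: 0.544
grip_force: 63.2
```

Release, rise, move off over clear space, and look.

>>> drive_tool:
  increments:
    - {"delta_pos": [0, 0, 0], "turn": 0, "jaw": 1}
    - {"delta_pos": [0, 0, 0], "turn": 0, "jaw": 1}
    - {"delta_pos": [0, 0, 0], "turn": 0, "jaw": 1}
    - {"delta_pos": [0, 0, 0], "turn": 0, "jaw": 1}
    - {"delta_pos": [0, 0, 0], "turn": 0, "jaw": 1}
    - {"delta_pos": [0, 0, -6], "turn": 0, "jaw": 1}

```text
time: 59.87
tool_pos: [0.5239, -0.2567, 0.2813]
tcp_rot: [-1.901, -2.498, 0.001]
wrist_force: [0.0, -0.2, -0.8]
width: 1.003
grip_force: 0.0
```

>>> drive_tool:
  increments:
    - {"delta_pos": [0, 0, -15], "turn": 0, "jaw": 1}
    - {"delta_pos": [0, 0, -30], "turn": 0, "jaw": 1}
    - {"delta_pos": [0, 0, -36], "turn": 0, "jaw": 1}
    - {"delta_pos": [0, 0, -30], "turn": 0, "jaw": 1}
    - {"delta_pos": [0, 0, -15], "turn": 0, "jaw": 1}
    - {"delta_pos": [-20, -10, 0], "turn": 0, "jaw": 1}
    - {"delta_pos": [-32, -16, 0], "turn": 0, "jaw": 1}
    - {"delta_pos": [-32, -16, 0], "turn": 0, "jaw": 1}

```text
time: 60.53
tool_pos: [0.5066, -0.3493, 0.4103]
tcp_rot: [1.898, 2.501, 0.0]
wrist_force: [0.9, -0.3, -0.1]
width: 1.001
grip_force: 0.0
```

>>> drive_tool:
  increments:
    - {"delta_pos": [-32, -16, 0], "turn": 0, "jaw": 1}
    - {"delta_pos": [-32, -16, 0], "turn": 0, "jaw": 1}
    - {"delta_pos": [-32, -16, 0], "turn": 0, "jaw": 1}
    - {"delta_pos": [-20, -10, 0], "turn": 0, "jaw": 1}
    - {"delta_pos": [0, 0, 0], "turn": 0, "jaw": 1}
    - {"delta_pos": [0, 0, 0], "turn": 0, "jaw": 1}
    - {"delta_pos": [0, 0, 0], "turn": 0, "jaw": 1}
    - {"delta_pos": [0, 0, 0], "turn": 0, "jaw": 1}

```text
time: 61.2
tool_pos: [0.4818, -0.4753, 0.4087]
tcp_rot: [-1.901, -2.501, -0.001]
wrist_force: [0.2, 0.3, 0.5]
width: 1.001
grip_force: 0.0
```

```bash
python3 -c "
from workcell import bot
import cv2
c=bot.read_camera('top');a=c['pixels'][:,:,::-1];b=cv2.imread('pics/top0.png')
f=lambda i:cv2.resize(i[100:330,290:540],None,fx=2,fy=2)
cv2.imwrite('pics/end.png',cv2.hconcat([f(b)[:, :400*1],f(a)[:, :400]]) if 0 else cv2.resize(cv2.hconcat([b[100:330,290:540],a[100:330,290:540]]),None,fx=1.6,fy=1.6,interpolation=cv2.INTER_CUBIC))
"
```

```text
(no output)
```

View pics/end.png

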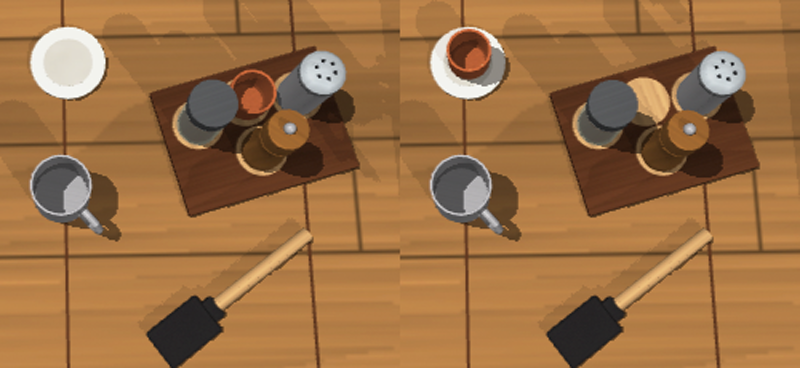

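The before and after views match: jar cap at (611,105), ball at (690,129), dome at (722,73), each 400 px from where it was. The cup is on the saucer at (468,55), and the mug and scraper haven't moved.

```bash
python3 -c "
from workcell import bot
print(bot.finish_job())"
```

```text
the job is handed in; nothing more can be done
None
```

The job is handed in at about 61 s of the 141 s allowed: by the last camera pictures the cup is about 2 mm from the saucer's centre, the jar, mill and shaker are back on their spots, and the mug and scraper have not moved; no verdict was returned.

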